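# Hang the rinsed dosing scoops to dry and set the drying timer

### The arm

A 7-joint arm with a two-finger parallel gripper is mounted at the origin on a cart in front of the work surface, level with it; the furniture and walls round the work are solid. World frame = base frame: x ahead of the robot, y to its left, z up, the work surface at z = 0. Lengths are in mm, angles in rad, forces in N, time in s.
With the tool pointing down it reaches from about 425 to 875 mm from the base axis. Payload 9.9 kg.
Tool frame: the origin (TCP) lies on the front face of the gripper's body, between the roots of the fingers; the fingertips stand 73 mm ahead of it and the grasp point (between the pads) lies 54 mm ahead of it; z points along the fingers, y is the line along which they close (so a half turn about z gives the same grasp; the last joint's range is limited). The gripper opens to 85 mm and grips with 20 to 120 N. Pads are 22 mm wide; open, the fingers measure 114 mm over their backs; the gripper's body (76 mm by 85 mm) begins 54 mm behind the grasp point. The pads swing forward as they close: fully open they stand 13 mm farther back than shut.
Start: joints at [-1.204, 0.576, 0.025, 1.437, -0.015, 1.129, -0.057], TCP at [294.082, 607.575, 303.889] pointing down, gripper open.
Joint ranges: [-2.76, 2.76], [-0.34, 2.15], [-1.52, 1.57], [0.19, 2.46], [-1.09, 4.23], [0.17, 1.99], [-2.82, 2.82]. Speed limits (rad/s): [2.22, 2.22, 3.01, 3.01, 3.14, 3.14, 3.14].

### API

Orientations are given as a unit quaternion [x, y, z, w].
In Python, from rig import telemetry, eyes, ticket gives the robot as it stands.
- The arm moves only by the shell command python3 -m handwheel 'ROWS'. ROWS is JSON, a list of rows, each an object of numbers: "dx", "dy", "dz": the shift along the tool's x, y, z scaled (see below); "ax", "ay", "az": the turn, a rotation vector about the tool's x, y, z scaled (see below); "fingers": the closure, from 0 (fully open) to 1 (shut). In form: [{"dx": .., "dy": .., "dz": .., "ax": .., "ay": .., "az": .., "fingers": ..}, ...]. A call has 1 to 8 rows; each row is the pose to reach, as a shift and turn from the pose commanded when the call began, along the tool's axes at that moment, turning the shorter way round; what a row does not reach only later rows make up. The controller multiplies each number of a shift by 0.6 m and each number of a turn by pi rad. A row lasts 1/10 s, in which the tool goes at most 50 mm and 8.59 degrees, less where a joint would pass 70% of its speed; a pose out of reach is approached as far as the arm can. A call with a number of a shift or a turn outside -1 to 1 is refused whole. A call with a gripper value outside its range is refused whole. The fingers move at their own pace and stop on an object; the grip force is fixed at half the most. Time passes only in rows, so rows that repeat a pose let the fingers close. It gives the time, the measured TCP pose, the force, the opening and the grip force at its end, in the units of the state.
- telemetry.read_state(): the state, without advancing time (a new reading comes with each control period).
- eyes.get_image(name): name is "scene" or "side" or "wrist"; returns a dict with "frame" (420x560x3 uint8, red, green, blue), "fov_y" (degrees; the focal length in pixels is half the picture's height over the tangent of half this angle, whatever the lens; pixels are square), "cx", "cy" (the principal point, pixels), "eye" and "attitude" of the camera in the world; the wrist camera has in their place "mount" (4x4, takes a point from camera to tool coordinates, whose origin is the TCP and whose axes are the flange's). Camera axes: x right, y down, z forward; pixel columns grow to the right and rows downward; lengths in mm; the calibration is good to about 2 mm. The wrist camera is an equidistant fisheye: a pixel r from the principal point sees the ray r / f radians off the axis. A picture is of the moment at which its call begins: read the wrist's pose just before it. There is no depth.
- ticket.close_job(): hands the job in; it is judged then, once.
Trained networks look in a picture, given as the dict that the camera call returned (one of the last four; its "shot" number tells which), for a name from the list of things; names that differ only in an ending like _2 or _b are one class to them, and where a whole thing is asked for, a point or a joint stands for the part that bears it (a point fixed in the world has none). Each returns a list of dicts, best first, with "confidence" (0 to 1); they miss things now and then, are a little off and sometimes report something else, mostly with a low value. They report only what shows in the picture. A call takes as long as a camera call.
- eyes.cut_out(picture, name): "region" (420x560 bool, what is visible of it) and "location" ([column, row] in pixels, amid what is visible of it).
- eyes.landmark_of(picture, name): "location" ([column, row] in pixels: a listed point, or the origin of a listed thing).
The state is a dict: "clock": time; "joints": joint angles; "qvel": joint speeds; "joint_efforts": joint torques, N m; "tool_pos": TCP position; "tool_rot": TCP orientation; "force": force on the tool from outside, world axes, zero at the start; "wrist_torque": the same for the moment, N m; "width": finger opening in mm; "gripper_force": force on a finger pad.
Only numpy, scipy, OpenCV 4.12 (cv2) and the standard library are available. Lean on these libraries where they do the work, as an engineer would, in place of code of your own. Each camera call takes 0.05 s, during which the arm holds its last target. There are 200 camera calls.

### The job

Hang every blue dosing scoop upright by its hook on the top bar of the drying rack, cup towards the robot like the white ones, lowering each into a gap between the white scoops without knocking any of those off the bar. When all the blue scoops hang still, turn the blower's timer knob until its white pointer shows at the red mark on the dial. Leave the other things on the worktop where they stand.

Things in the scene. Friction and masses are not known exactly. Their poses are not given: they have to be found in the camera images.
- blue_0: Blue plastic dosing scoop with a hooked handle, about 90 g, 148 mm tall, at first standing on its cup. Up to three blue ones, any may be absent; all scoops, blue and white, are alike. Origin: centre of the cup's underside; z up, x from the cup towards the hook side. Cup: open box 60 (x) x 36 (y) x 36 mm tall; hook, stem and tab: see blue_1 and blue_2.
- blue_1: Blue scoop like blue_0. Stem of each scoop: strip 8 x 18 mm, outer face at x = +30 mm, flush with the cup's. Hook: 24 mm wide in y, opens downward, 17 mm between the stem (x = +30) and the hook tip (x = +47); crown's underside 100 mm above the origin; tip ends 68 mm above it in a lip flared outward (to x = +60).
- blue_2: Blue scoop like blue_0. Grip tab of each scoop: upright plate on top of the hook's crown, 12 mm thick in x, 24 mm wide in y, centred at x = +30, y = 0 mm, from 108 to 148 mm above the origin. Pinch it across its thickness.
- white_0: White plastic dosing scoop, same shape, size and frame as the blue ones (see blue_0), already hanging loose on the rack's top bar.
- white_1: White plastic dosing scoop, same shape, size and frame as the blue ones (see blue_0), already hanging loose on the rack's top bar.
- white_2: White plastic dosing scoop, same shape, size and frame as the blue ones (see blue_0), already hanging loose on the rack's top bar.
- white_3: White plastic dosing scoop, same shape, size and frame as the blue ones (see blue_0), already hanging loose on the rack's top bar.
- rack: Aluminium drying rack, fixed, turned a little. Origin on the worktop below the middle of the bars; y along the bars, x away from the robot, z up. Two 14 mm posts at y = +-175 mm, 127 mm tall. Lower bar 10 mm deep, 12 mm tall, centred 55 mm up. Four white scoops hang about 90 mm apart, leaving three gaps of about 48 to 60 mm between cups, and no room between outer scoops and posts.
- rack_bar (a point): Middle of the top face of the rack's top bar, 125 mm above the worktop; axes as the rack. Bar: 10 mm deep in x, 14 mm tall, 336 mm free length. A scoop hangs with hook over the bar, cup on the -x side, leaning on both bars: its origin is then 33 to 44 mm in -x of this point and 100 mm below it, tipped by at most 0.1 rad. Wall cabinets overhang from world x = 0.61, 0.557 m up.
- timer (a joint): Timer knob on top of the grey blower box : angle in rad, 0 to 4.7, grows as the knob is turned clockwise seen from above; it stays where it is left (friction 0.04 N m). At 0 the pointer shows towards the blower's front, roughly at the robot.
- blower: Grey table blower with air slots, a box 120 x 130 mm, top 78 mm above the worktop, standing loose on four rubber feet, 0.9 kg; timer knob in the middle of its top, with a white dial ring round it. Origin at the centre of its underside; may be knocked aside, and may be shifted a little without harm.
- timer_grip (a point): Point on the knob's vertical axis at gripping height, 37 mm above the blower's top. The knob is a black upright bar grip on a 48 mm disc: the bar is 46 mm long (its own x), 14 mm thick (its own y), and reaches from 25 mm below to 7 mm above this point. Axes turn with the knob; the white pointer line on top marks its -x end.
- timer_pointer (a point): Tip of the knob's white pointer, 24 mm from the knob's axis; axes turn with the knob, and its -x points outward from the axis.
- timer_mark (a point): The red mark (16 x 6 mm) on the white dial ring (115 mm across) round the knob, 48 mm from the knob's axis; its -x points outward from the axis.
- paste_tub: Bystander: a slim orange tub with a green lid, 199 mm tall, 56 mm across; origin at the centre of its underside.
- tape_roll: Bystander: a roll of cream tape lying flat, 96 mm across, 25 mm tall; origin at the centre of its underside.
- pill_bottle: Bystander: a small white bottle with screw cap, 78 mm tall, 37 mm across; origin at the centre of its underside.

How it is judged:
By the outcome, as a careful person would: the job done as asked, in the order asked, and still so for the second after the job is handed in, with the robot touching nothing.
Of blue_0, blue_1, blue_2 only 2 to 3 are there at a start; the rules pass over those that are not, and their reading is None.
At some moment in a run one of blower may be knocked a few centimetres aside while the robot is not near it.
It also fails if it takes over 210 s, if anything falls off the work surface, if the arm or the gripper's body presses on something with over 40 N, if the wrist force passes 120 N, or if a joint passes its speed limit or range.

## Working session

There is one attempt and no reset: what is moved stays moved. The work goes in short steps, Python scripts to look and compute and a shell command to move; the robot and the scene stay as the last step left them, time stands still between calls to the robot, and variables do not carry over. Pictures are saved under pics/ and viewed, at most 17 in all, crops included, and the job is handed in when it is done.

```bash
ls; mkdir -p pics; cat > h.py <<'E'
import numpy as np, cv2
from scipy.spatial.transform import Rotation as R
from rig import telemetry, eyes, ticket
def att(a):
    a=np.array(a,float)
    return R.from_quat(a).as_matrix() if a.size==4 else a.reshape(3,3)
def ray(p,px,st=None):
    "origin, unit dir in world"
    f=p["frame"].shape[0]/2/np.tan(np.radians(p["fov_y"]/2))
    u=np.array([px[0]-p["cx"],px[1]-p["cy"]],float)/f
    if "mount" in p:
        r=np.hypot(*u); d=np.array([*(np.sinc(r/np.pi)*u),np.cos(r)])
        M=np.array(p["mount"]); Rt=R.from_quat(st["tool_rot"]).as_matrix()
        return Rt@M[:3,3]+np.array(st["tool_pos"]), Rt@M[:3,:3]@d
    d=np.array([*u,1.]); d/=np.linalg.norm(d)
    return np.array(p["eye"],float), att(p["attitude"])@d
def onz(p,px,z,st=None):
    o,d=ray(p,px,st); return o+d*(z-o[2])/d[2]
def tri(rays):
    A=0;b=0
    for o,d in rays:
        P=np.eye(3)-np.outer(d,d); A=A+P; b=b+P@o
    x=np.linalg.solve(A,b); return x,[np.linalg.norm((np.eye(3)-np.outer(d,d))@(x-o)) for o,d in rays]
def save(p,n): cv2.imwrite(f"pics/{n}.png",p["frame"][:,:,::-1])
def shot(c):
    st=telemetry.read_state(); return eyes.get_image(c),st
E
python3 - <<'E'
from h import *
P={}
st=telemetry.read_state(); print({k:np.round(v,3) for k,v in st.items()})
for c in ["scene","side","wrist"]:
    p,s=shot(c);save(p,c+"0");P[c]=p
    print(c,p["fov_y"],p["cx"],p["cy"],p.get("eye"),p.get("attitude"),p.get("mount"))
a=np.hstack([P["scene"]["frame"],P["side"]["frame"]]);
for c in ["scene","side","wrist"]:
  for n in ["blue_0","white_0","rack","blower","timer","paste_tub","tape_roll","pill_bottle"]:
    print(c,n,[(np.round(d["location"]).tolist(),round(d["confidence"],2)) for d in eyes.landmark_of(P[c],n)] if n!="timer" else "")
E
```

```text
pics
{'clock': np.float64(0.0), 'joints': array([-1.204,  0.577,  0.025,  1.438, -0.015,  1.129, -0.057]), 'qvel': array([-0.001,  0.   , -0.002, -0.001, -0.   , -0.001, -0.001]), 'joint_efforts': array([-0.0000e+00, -7.6579e+01,  2.2500e+00, -2.8599e+01,  1.5000e-02,
        1.3000e-02, -0.0000e+00]), 'tool_pos': array([293.917, 607.264, 303.034]), 'tool_rot': array([ 0.223,  0.975, -0.001, -0.   ]), 'force': array([ 0.593, -0.649,  0.694]), 'wrist_torque': array([ 0.018,  0.009, -0.018]), 'gripper_force': np.float64(0.0), 'width': np.float64(85.314)}
scene 43.65871101139605 269.84987793649077 218.64924173984468 [-619.73810185 -729.208461   1003.16115241] [ 0.7720298  -0.41803116  0.23813078 -0.41534766] None
side 57.31230002878287 286.04911157541403 213.00024150653644 [ 455.25333894 -913.78135935  493.23869167] [ 0.83282269 -0.04908221  0.04302904 -0.5496779 ] None
wrist 65.70646984690485 280.6833471703974 207.47286073039237 None None [[-4.48474303e-04 -9.52203577e-01 -3.05463821e-01  7.94466910e+01]
 [ 9.99999895e-01 -3.99173762e-04 -2.23854895e-04  9.41526398e-01]
 [ 9.12222890e-
[... 503 characters left out ...]
.17)]
scene pill_bottle [([303.0, 274.0], 0.73), ([215.0, 218.0], 0.52)]
side blue_0 [([232.0, 221.0], 0.59), ([232.0, 208.0], 0.58)]
side white_0 [([244.0, 236.0], 0.96), ([244.0, 255.0], 0.92), ([252.0, 277.0], 0.73), ([242.0, 224.0], 0.69)]
side rack [([260.0, 255.0], 0.85), ([249.0, 277.0], 0.18)]
side blower [([255.0, 343.0], 0.58)]
side timer 
side paste_tub [([332.0, 280.0], 0.74)]
side tape_roll [([320.0, 249.0], 0.85), ([254.0, 286.0], 0.53)]
side pill_bottle [([234.0, 218.0], 0.68), ([282.0, 213.0], 0.61)]
wrist blue_0 []
wrist white_0 [([21.0, 393.0], 0.49), ([38.0, 387.0], 0.45)]
wrist rack []
wrist blower []
wrist timer 
wrist paste_tub []
wrist tape_roll []
wrist pill_bottle []
```

```bash
python3 - <<'E'
import cv2,numpy as np
a=cv2.imread("pics/scene0.png")[150:350,120:420];b=cv2.imread("pics/side0.png")[140:400,130:430]
a=cv2.resize(a,(450,300));b=cv2.resize(b,(345,300))
cv2.imwrite("pics/both0.png",np.vstack([np.hstack([a,b])]))
a=cv2.imread("pics/scene0.png");b=cv2.imread("pics/side0.png")
cv2.imwrite("pics/c1.png",np.hstack([cv2.resize(a[150:350,150:420],(405,300))]))
cv2.imwrite("pics/c2.png",np.vstack([np.hstack([cv2.resize(a,(400,300)),cv2.resize(b,(400,300))]),np.hstack([cv2.resize(a[170:340,150:377],(400,300)),cv2.resize(b[150:375,160:460],(400,300))])]))
E
```

```text
(no output)
```

View pics/c2.png

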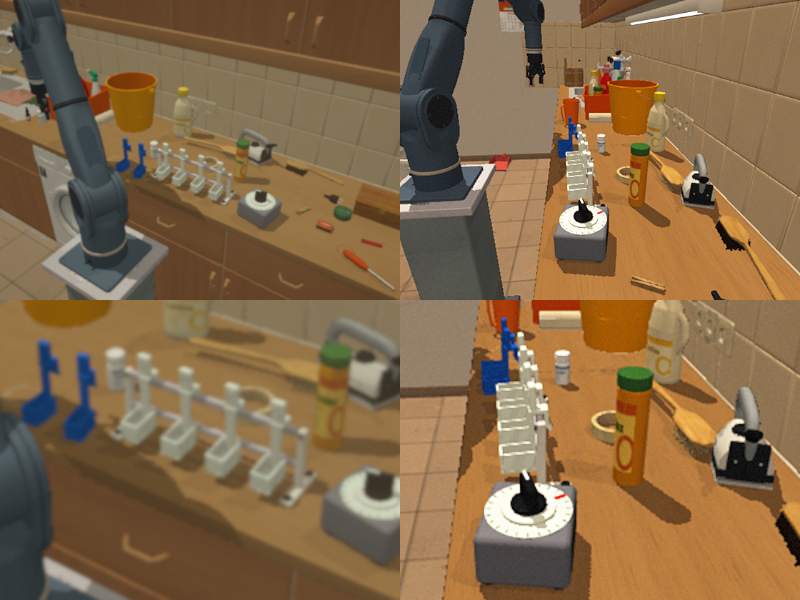

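```bash
python3 - <<'E'
from h import *
S,_=shot("scene");D,_=shot("side")
def L(p,n): 
    return [(d["location"],d["confidence"]) for d in eyes.landmark_of(p,n)]
for n in ["blue_0","white_0","rack","rack_bar","blower","timer_grip","timer_pointer","timer_mark","paste_tub","tape_roll","pill_bottle"]:
    a=L(S,n);b=L(D,n)
    for l,c in a:
        for m,e in b:
            x,r=tri([ray(S,l),ray(D,m)])
            if max(r)<12: print(n,np.round(x),np.round(r,1),round(c,2),round(e,2))
for n in ["blue_0"]:
    for l,c in L(S,n): print(onz(S,l,0).round())
for l,c in L(S,"white_0"): print(onz(S,l,25).round())
E
```

```text
blue_0 [435. 324. -14.] [2.3 2.3] 0.83 0.74
blue_0 [431. 201.  24.] [11.4 11.4] 0.64 0.74
blue_0 [436. 206.   6.] [0.7 0.7] 0.64 0.69
white_0 [ 473. -174.   19.] [0.1 0.1] 0.94 0.85
white_0 [472.  11.  33.] [2.9 2.9] 0.89 0.58
white_0 [469. -86.  31.] [5.2 5.2] 0.79 0.84
white_0 [469.  98.  28.] [2.8 2.8] 0.55 0.76
rack [510. -21.  -8.] [2.9 2.9] 0.82 0.77
rack [ 753.  132. -222.] [6.4 6.4] 0.82 0.2
rack_bar [500. -28. 127.] [1.9 1.9] 0.87 0.72
blower [ 480. -364.    3.] [2.2 2.2] 0.92 0.87
timer_grip [ 474. -366.  131.] [0.3 0.3] 0.56 0.75
timer_pointer [ 481. -333.  109.] [3.5 3.5] 0.68 0.86
paste_tub [ 665. -186.   -1.] [2.6 2.6] 0.77 0.64
tape_roll [674. -24.   6.] [0.2 0.2] 0.65 0.86
pill_bottle [591. 249.   4.] [2.3 2.3] 0.61 0.66
[424. 312.   0.]
[441. 211.   0.]
[ 467. -177.   25.]
[484.  20.  25.]
[469. -86.  25.]
[468.  98.  25.]
```

```bash
cat >> h.py <<'E'
def go(pos,yaw,st=None,tilt=None):
    "yaw = heading (deg) of tool y, tool pointing down; prints row numbers"
    st=st or telemetry.read_state(); R0=R.from_quat(st["tool_rot"])
    c,s=np.cos(np.radians(yaw)),np.sin(np.radians(yaw))
    Rt=R.from_matrix(np.array([[-s,c,0],[c,s,0],[0,0,-1.]]))
    d=R0.inv().apply(np.array(pos)-st["tool_pos"]); a=(R0.inv()*Rt).as_rotvec()
    print("shift",np.round(d/600,4),"turn",np.round(a/np.pi,4),"rows",round(max(np.linalg.norm(d)/50,np.degrees(np.linalg.norm(a))/8.59),1))
def where():
    st=telemetry.read_state(); m=R.from_quat(st["tool_rot"]).as_matrix()
    print("t",round(st["clock"],2),"pos",np.round(st["tool_pos"],1),"yaw",round(np.degrees(np.arctan2(m[1,1],m[0,1])),2),"z",m[:,2].round(3),"F",np.round(st["force"],1),"w",round(st["width"],1),"g",round(st["gripper_force"],1)); return st
E
python3 -c "
from h import *
where();go([440,250,330],0)"
python3 -m handwheel '[{"dx":-0.48,"dy":-0.43,"dz":-0.045,"az":0.357,"fingers":0},{"dx":-0.48,"dy":-0.43,"dz":-0.045,"az":0.357,"fingers":0},{"dx":-0.48,"dy":-0.43,"dz":-0.045,"az":0.357,"fingers":0},{"dx":-0.48,"dy":-0.43,"dz":-0.045,"az":0.357,"fingers":0},{"dx":-0.48,"dy":-0.43,"dz":-0.045,"az":0.357,"fingers":0},{"dx":-0.48,"dy":-0.43,"dz":-0.045,"az":0.357,"fingers":0},{"dx":-0.48,"dy":-0.43,"dz":-0.045,"az":0.357,"fingers":0},{"dx":-0.48,"dy":-0.43,"dz":-0.045,"az":0.357,"fingers":0}]'
python3 - <<'E'
from h import *
where()
p,s=shot("wrist");save(p,"w1")
for n in ["blue_0","white_0"]:
    for d in eyes.landmark_of(p,n): print(n,np.round(d["location"]),round(d["confidence"],2),onz(p,d["location"],0 if n=="blue_0" else 25,s).round())
E
```

```text
t 2.5 pos [294.1 607.6 303.9] yaw 64.17 z [ 0. -0. -1.] F [-0.5  0.5 -0.8] w 85.5 g 0.0
shift [-0.4785 -0.4305 -0.0435] turn [-0.      0.      0.3565] rows 7.7
t 2.5 pos [294.1 607.6 303.9] yaw 64.17 z [ 0. -0. -1.] F [-0.5  0.5 -0.8] w 85.5 g 0.0
white_0 [ 26. 392.] 0.63 [ 471. -134.   25.]
white_0 [ 41. 388.] 0.42 [468. -55.  25.]$[0]: bad value
```

View pics/w1.png

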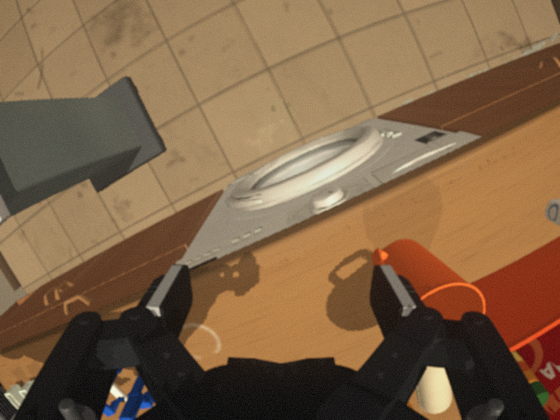

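The move was refused (all keys are probably needed), so this picture still shows the start view: fingers at the bottom, a bit of blue at (130,400). I'm repeating it with complete rows.

```bash

python3 -m handwheel '[{"dx":-0.48,"dy":-0.43,"dz":-0.045,"ax":0,"ay":0,"az":0.357,"fingers":0},{"dx":-0.48,"dy":-0.43,"dz":-0.045,"ax":0,"ay":0,"az":0.357,"fingers":0},{"dx":-0.48,"dy":-0.43,"dz":-0.045,"ax":0,"ay":0,"az":0.357,"fingers":0},{"dx":-0.48,"dy":-0.43,"dz":-0.045,"ax":0,"ay":0,"az":0.357,"fingers":0},{"dx":-0.48,"dy":-0.43,"dz":-0.045,"ax":0,"ay":0,"az":0.357,"fingers":0},{"dx":-0.48,"dy":-0.43,"dz":-0.045,"ax":0,"ay":0,"az":0.357,"fingers":0},{"dx":-0.48,"dy":-0.43,"dz":-0.045,"ax":0,"ay":0,"az":0.357,"fingers":0},{"dx":-0.48,"dy":-0.43,"dz":-0.045,"ax":0,"ay":0,"az":0.357,"fingers":0}]'
python3 - <<'E'
from h import *
where()
p,s=shot("wrist");save(p,"w2")
for n in ["blue_0","white_0"]:
    for d in eyes.landmark_of(p,n): print(n,np.round(d["location"]),round(d["confidence"],2),onz(p,d["location"],0 if n=="blue_0" else 25,s).round())
E
```

```text
clock: 3.45
tool_pos: [441.8, 246.7, 331.5]
tool_rot: [0.71, 0.704, 0.0, 0.0]
force: [-0.3, 0.5, -0.2]
width: 85.4
gripper_force: 0.0
t 3.45 pos [441.8 246.7 331.5] yaw -0.55 z [ 0.001  0.    -1.   ] F [-0.3  0.5 -0.2] w 85.4 g 0.0
blue_0 [272. 127.] 0.97 [432. 301.   0.]
blue_0 [279. 198.] 0.66 [439. 210.   0.]
white_0 [303. 329.] 0.82 [472.  18.  25.]
white_0 [307. 278.] 0.63 [475. 106.  25.]
```

View pics/w2.png

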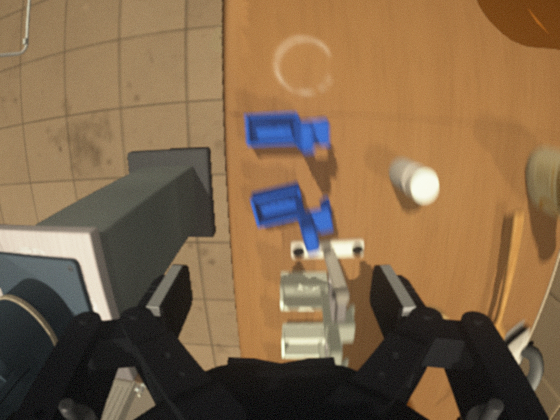

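The wrist picture (up = +y, right = +x) shows two blue scoops, cups at (272,130) and (277,205) with their hooks to the right, and the rack end at (327,248). I'll fit the scoop poses by silhouette.

```bash
cat >> h.py <<'E'
from scipy.optimize import minimize
BOX=[(-30,30,-18,18,0,36),(22,30,-9,9,30,108),(22,52,-12,12,100,108),(47,52,-12,12,68,108),(47,60,-12,12,68,71),(24,36,-12,12,108,148)]
def proj(p,X,st=None):
    X=np.atleast_2d(X).astype(float); f=p["frame"].shape[0]/2/np.tan(np.radians(p["fov_y"]/2))
    if "mount" in p:
        M=np.array(p["mount"]);Rt=R.from_quat(st["tool_rot"]).as_matrix()
        c=((X-st["tool_pos"])@Rt-M[:3,3])@M[:3,:3]
        r=np.hypot(c[:,0],c[:,1]);k=np.arctan2(r,c[:,2])/r
        return c[:,:2]*k[:,None]*f+[p["cx"],p["cy"]]
    c=(X-p["eye"])@att(p["attitude"]); return c[:,:2]/c[:,2:]*f+[p["cx"],p["cy"]]
def sil(p,st,x,y,yaw,z,pitch=0,k=4):
    m=np.zeros((420*k,560*k),np.uint8); Rm=R.from_euler("ZY",[yaw,pitch]).as_matrix()
    for b in BOX:
        C=np.array([[b[i],b[2+j],b[4+l]] for i in(0,1) for j in(0,1) for l in(0,1)])
        h=cv2.convexHull(((proj(p,C@Rm.T+[x,y,z],st)+.5)*k).round().astype(np.int32)); cv2.fillConvexPoly(m,h,1)
    return cv2.resize(m.astype(np.float32),(560,420),interpolation=cv2.INTER_AREA)
def fit(views,x0,z=0,pitch=0):
    "views: list of (picture,state,mask[,valid]); returns x,y,yaw"
    def cost(v):
        c=0
        for q in views:
            s=sil(q[0],q[1],v[0],v[1],v[2]/50,z,pitch); m=q[2]; w=q[3] if len(q)>3 else 1
            c+=1-(np.minimum(s,m)*w).sum()/(np.maximum(s,m)*w).sum()
        return c/len(views)
    v0=np.array([x0[0],x0[1],x0[2]*50])
    r=minimize(cost,v0,method="Nelder-Mead",options=dict(initial_simplex=v0+np.array([[0,0,0],[10,0,0],[0,10,0],[0,0,10]]),xatol=.1,fatol=1e-4,maxiter=150))
    return r.x*[1,1,1/50],r.fun
E
python3 - <<'E'
from h import *
p,s=shot("wrist")
for d in eyes.cut_out(p,"blue_0"):
    print(d["confidence"],d["location"],d["region"].sum())
    o=onz(p,d["location"],60,s)
    for y0 in (-.2,.3): 
        v,c=fit([(p,s,d["region"].astype(np.float32))],[o[0]-10,o[1],y0]); print(v.round(3),np.degrees(v[2]).round(1),round(c,3))
# colour mask
h=cv2.cvtColor(p["frame"],cv2.COLOR_RGB2HSV); m=cv2.inRange(h,(105,120,40),(125,255,255))
n,l,st,ce=cv2.connectedComponentsWithStats(m)
for i in range(1,n):
    if st[i,4]>300:
        o=onz(p,ce[i],60,s); v,c=fit([(p,s,(l==i).astype(np.float32))],[o[0]-10,o[1],0]);print("hsv",ce[i].round(),st[i,4],v.round(3),np.degrees(v[2]).round(1),round(c,3))
E
```

```text
0.85 [293.2, 213.3] 2957
[4.35976e+02 2.11592e+02 2.14000e-01] 12.3 0.059
[4.36002e+02 2.11487e+02 2.16000e-01] 12.4 0.059
0.7 [284.0, 128.2] 2638
[4.30002e+02 3.04748e+02 3.00000e-02] 1.7 0.036
[4.29649e+02 3.04559e+02 3.30000e-02] 1.9 0.038
0.55 [305.3, 338.0] 1510
[ 4.72373e+02 -7.32100e+00  6.90000e-02] 4.0 0.42
[465.637   3.387   1.224] 70.1 0.444
hsv [284. 128.] 2409 [4.30193e+02 3.05079e+02 4.30000e-02] 2.4 0.1
hsv [290. 210.] 2631 [4.36499e+02 2.11905e+02 2.24000e-01] 12.8 0.136
```

```bash

python3 -m handwheel '[{"dx":-0.51,"dy":0.045,"dz":-0.14,"ax":0,"ay":0,"az":0,"fingers":0},{"dx":-0.51,"dy":0.045,"dz":-0.14,"ax":0,"ay":0,"az":0,"fingers":0},{"dx":-0.51,"dy":0.045,"dz":-0.14,"ax":0,"ay":0,"az":0,"fingers":0},{"dx":-0.51,"dy":0.045,"dz":-0.14,"ax":0,"ay":0,"az":0,"fingers":0},{"dx":-0.51,"dy":0.045,"dz":-0.14,"ax":0,"ay":0,"az":0,"fingers":0},{"dx":-0.51,"dy":0.045,"dz":-0.14,"ax":0,"ay":0,"az":0,"fingers":0},{"dx":-0.51,"dy":0.045,"dz":-0.14,"ax":0,"ay":0,"az":0,"fingers":0},{"dx":-0.51,"dy":0.045,"dz":-0.14,"ax":0,"ay":0,"az":0,"fingers":0}]'
python3 - <<'E'
from h import *
where()
p,s=shot("wrist");save(p,"w3")
for n in ["rack_bar","rack"]:
    for d in eyes.landmark_of(p,n): print(n,np.round(d["location"]),round(d["confidence"],2),onz(p,d["location"],125 if n=="rack_bar" else 0,s).round(1))
for d in eyes.cut_out(p,"white_0"):
    o=onz(p,d["location"],90,s)
    v,c=fit([(p,s,d["region"].astype(np.float32))],[o[0]-10,o[1],0],z=25,pitch=0); print(round(d["confidence"],2),np.round(d["location"]),v.round(1),np.degrees(v[2]).round(1),round(c,3))
for n in ["paste_tub","blower","timer_grip","timer_pointer","timer_mark"]:
    print(n,[(np.round(d["location"]).tolist(),round(d["confidence"],2)) for d in eyes.landmark_of(p,n)])
E
```

```text
clock: 4.5
tool_pos: [467.9, -57.9, 415.7]
tool_rot: [0.708, 0.706, 0.0, 0.001]
force: [0.4, 0.8, -0.8]
width: 85.3
gripper_force: 0.0
t 4.5 pos [467.9 -57.9 415.7] yaw -0.2 z [ 0.002 -0.001 -1.   ] F [ 0.4  0.8 -0.8] w 85.3 g 0.0
rack_bar [316. 157.] 0.94 [507.1 -34.4 125. ]
rack_bar [285. 229.] 0.58 [ 472.2 -121.2  125. ]
rack_bar [284. 114.] 0.23 [471.8  13.2 125. ]
rack [304. 140.] 0.9 [502.8 -29.3   0. ]
0.96 [296.  42.] [4.657e+02 1.001e+02 1.000e-01] 2.9 0.127
0.91 [293. 111.] [467.3  15.3  -0. ] -0.1 0.074
0.86 [297. 243.] [ 471.1 -163.3   -0. ] -1.1 0.104
0.57 [300. 182.] [469.5 -75.2  -0. ] -0.2 0.104
paste_tub [([392.0, 240.0], 0.68), ([290.0, 352.0], 0.22)]
blower [([291.0, 324.0], 0.83)]
timer_grip [([291.0, 364.0], 0.61)]
timer_pointer []
timer_mark [([320.0, 344.0], 0.86), ([291.0, 323.0], 0.69), ([290.0, 365.0], 0.45)]
```

View pics/w3.png

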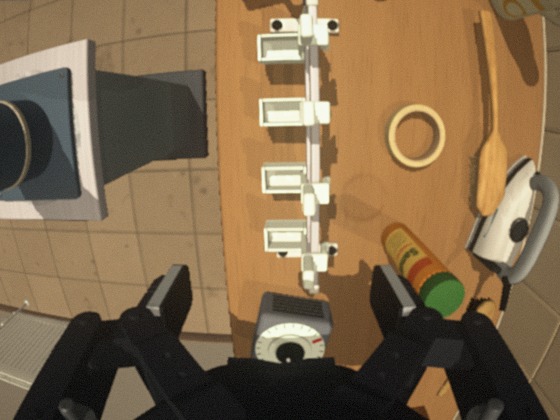

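The four whites show in a row, cups at columns 265–300 and rows 45, 112, 180 and 238. The bar is the strip near column 313, and the blower is at (291,330). Next I'll measure the bar line.

```bash
python3 - <<'E'
from h import *
p,s=shot("wrist");save(p,"w4")
im=p["frame"].copy()
big=cv2.resize(im[40:260,250:360,::-1],None,fx=2.7,fy=2.7,interpolation=cv2.INTER_CUBIC)
b2=big.copy()
yaw=np.radians(1.2);c=np.array([507,-34.4])
for off,col in ((-5,(0,0,255)),(5,(0,255,0))):
    L=np.array([[c[0]+off*np.cos(yaw)-t*np.sin(yaw),c[1]+t*np.cos(yaw),125] for t in np.linspace(-160,140,30)])
    q=(((proj(p,L,s)-[250,40]+.5)*2.7-.5)*8).round().astype(np.int32); cv2.polylines(b2,[q],False,col,1,cv2.LINE_AA,3)
cv2.imwrite("pics/bar.png",np.hstack([big,b2]))
g=cv2.cvtColor(im,cv2.COLOR_RGB2GRAY)
for y in (65,58,-20,-30,-40,-110,-118,-126):
    a=[]
    xs=np.arange(485,530,.5); q=proj(p,np.array([[x,y,125] for x in xs]),s).astype(np.float32)
    v=cv2.remap(g,q[None,:,0],q[None,:,1],cv2.INTER_LINEAR)[0].astype(float)
    print(y,v[::4].astype(int))
E
```

```text
65 [ 94  93  92  93 100 129 142 149 208 201 186 182 149 104  92  94  92  92
  93 127 148 142 144]
58 [ 97  95  96  94 104 184 202 162 219 236 231 225 171 124  97  92  86 113
 145 142 143 150 146]
-20 [151 148 148 145 141 148 215 229 165 164 174 170 164 144 118  93  94  93
  92  94  96  93 125]
-30 [152 153 151 148 150 143 207 229 181 221 235 228 223 158  91  96  96  95
  96  91  93  93  94]
-40 [157 165 163 169 171 154 196 229 183 218 233 229 226 177  99  95  95  94
  95  93  97  92  95]
-110 [169 171 175 182 192 187 167 203 214 153 152 153 157 151 113  96  95  93
  96  93 109 130 132]
-118 [172 171 174 177 171 166 162 187 204 181 226 229 229 226 170 112  93  98
  95  98 123 145 147]
-126 [239 240 239 202 181 225 231 190 204 171 220 230 227 223 183 130 102  98
  97 108 135 147 147]
```

View pics/bar.png

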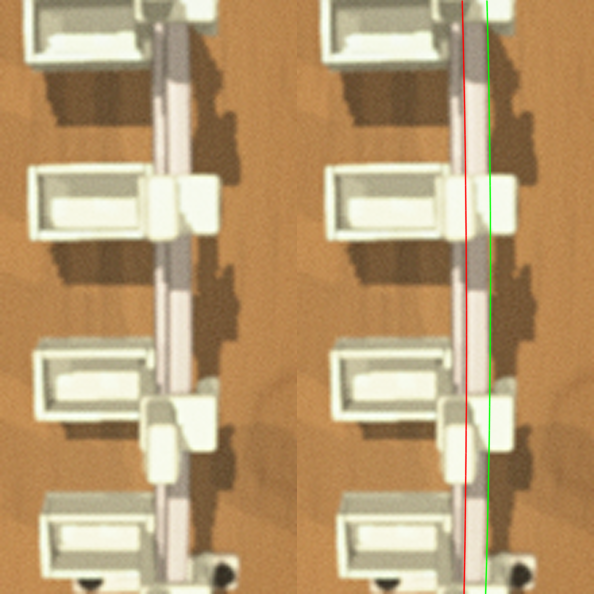

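```bash
python3 -c "
from h import *
where();go([465.3,218.1,270],12.4)"
```

```text
t 5.0 pos [467.5 -55.6 414.8] yaw -0.03 z [-0.  0. -1.] F [ 0.4 -0.4 -0.4] w 85.2 g 0.0
shift [ 0.4561 -0.0037  0.2413] turn [-0.0001 -0.     -0.069 ] rows 6.2
```

```bash

python3 -m handwheel '[{"dx":0.456,"dy":-0.004,"dz":0.241,"ax":0,"ay":0,"az":-0.069,"fingers":0},{"dx":0.456,"dy":-0.004,"dz":0.241,"ax":0,"ay":0,"az":-0.069,"fingers":0},{"dx":0.456,"dy":-0.004,"dz":0.241,"ax":0,"ay":0,"az":-0.069,"fingers":0},{"dx":0.456,"dy":-0.004,"dz":0.241,"ax":0,"ay":0,"az":-0.069,"fingers":0},{"dx":0.456,"dy":-0.004,"dz":0.241,"ax":0,"ay":0,"az":-0.069,"fingers":0},{"dx":0.456,"dy":-0.004,"dz":0.241,"ax":0,"ay":0,"az":-0.069,"fingers":0},{"dx":0.456,"dy":-0.004,"dz":0.241,"ax":0,"ay":0,"az":-0.069,"fingers":0}]'
python3 - <<'E'
from h import *
where()
p,s=shot("wrist");save(p,"w5")
for d in eyes.cut_out(p,"blue_0"):
    if d["location"][1]>330: continue
    o=onz(p,d["location"],60,s)
    v,c=fit([(p,s,d["region"].astype(np.float32))],[o[0]-10,o[1],.1]); print(round(d["confidence"],2),np.round(d["location"]),v.round(1),np.degrees(v[2]).round(1),round(c,3))
go([465.3,218.1,186],12.4)
E
```

```text
clock: 5.7
tool_pos: [463.6, 223.1, 267.5]
tool_rot: [0.624, 0.781, -0.001, -0.001]
force: [-0.4, 0.2, 0.3]
width: 85.4
gripper_force: 0.0
t 5.7 pos [463.6 223.1 267.5] yaw 12.75 z [-0.004  0.    -1.   ] F [-0.4  0.2  0.3] w 85.4 g 0.0
0.86 [287. 102.] [430.2 304.8   0. ] 2.2 0.052
0.56 [274. 208.] [4.360e+02 2.115e+02 2.000e-01] 12.4 0.078
shift [-0.0018  0.0008  0.1386] turn [-0.0007  0.0002  0.0008] rows 1.7
```

```bash

python3 -m handwheel '[{"dx":-0.002,"dy":0.001,"dz":0.07,"ax":0,"ay":0,"az":0,"fingers":0},{"dx":-0.002,"dy":0.001,"dz":0.11,"ax":0,"ay":0,"az":0,"fingers":0},{"dx":-0.002,"dy":0.001,"dz":0.138,"ax":0,"ay":0,"az":0,"fingers":0},{"dx":-0.002,"dy":0.001,"dz":0.138,"ax":0,"ay":0,"az":0,"fingers":0.5},{"dx":-0.002,"dy":0.001,"dz":0.138,"ax":0,"ay":0,"az":0,"fingers":1},{"dx":-0.002,"dy":0.001,"dz":0.138,"ax":0,"ay":0,"az":0,"fingers":1},{"dx":-0.002,"dy":0.001,"dz":0.138,"ax":0,"ay":0,"az":0,"fingers":1},{"dx":-0.002,"dy":0.001,"dz":0.138,"ax":0,"ay":0,"az":0,"fingers":1}]'
python3 -m handwheel '[{"dx":0,"dy":0,"dz":0,"ax":0,"ay":0,"az":0,"fingers":1},{"dx":0,"dy":0,"dz":0,"ax":0,"ay":0,"az":0,"fingers":1},{"dx":0,"dy":0,"dz":0,"ax":0,"ay":0,"az":0,"fingers":1}]'
python3 -c "
from h import *
where()"
```

```text
clock: 6.6
tool_pos: [466.6, 216.5, 188.3]
tool_rot: [0.627, 0.779, 0.001, 0.0]
force: [-0.8, -0.2, 0.0]
width: 12.5
gripper_force: 0.9
clock: 6.9
tool_pos: [466.7, 216.5, 188.4]
tool_rot: [0.627, 0.779, 0.001, 0.0]
force: [-0.4, -0.4, 6.2]
width: 11.4
gripper_force: 59.1
t 6.9 pos [466.7 216.5 188.4] yaw 12.33 z [ 0.001  0.001 -1.   ] F [-0.4 -0.4  6.2] w 11.4 g 59.1
```

```bash

python3 -m handwheel '[{"dx":0,"dy":0,"dz":-0.05,"ax":0,"ay":0,"az":0,"fingers":1},{"dx":0,"dy":0,"dz":-0.12,"ax":0,"ay":0,"az":0,"fingers":1},{"dx":0,"dy":0,"dz":-0.2,"ax":0,"ay":0,"az":0,"fingers":1},{"dx":0,"dy":0,"dz":-0.28,"ax":0,"ay":0,"az":0,"fingers":1},{"dx":0,"dy":0,"dz":-0.34,"ax":0,"ay":0,"az":0,"fingers":1},{"dx":0,"dy":0,"dz":-0.38,"ax":0,"ay":0,"az":0,"fingers":1},{"dx":0,"dy":0,"dz":-0.38,"ax":0,"ay":0,"az":0,"fingers":1}]'
python3 -c "
from h import *
where();go([470,-30,415],1.2)"
```

```text
clock: 7.6
tool_pos: [467.1, 216.5, 419.1]
tool_rot: [0.627, 0.779, 0.003, 0.001]
force: [0.1, -0.2, -1.4]
width: 11.3
gripper_force: 58.8
t 7.6 pos [467.1 216.5 419.1] yaw 12.33 z [ 0.005  0.003 -1.   ] F [ 0.1 -0.2 -1.4] w 11.3 g 58.8
shift [-0.4024 -0.0831  0.0055] turn [ 0.0018 -0.0009  0.0619] rows 4.9
```

```bash

python3 -m handwheel '[{"dx":-0.03,"dy":-0.007,"dz":0,"ax":0,"ay":0,"az":0.005,"fingers":1},{"dx":-0.1,"dy":-0.02,"dz":0,"ax":0,"ay":0,"az":0.015,"fingers":1},{"dx":-0.18,"dy":-0.037,"dz":0,"ax":0,"ay":0,"az":0.03,"fingers":1},{"dx":-0.26,"dy":-0.054,"dz":0,"ax":0,"ay":0,"az":0.045,"fingers":1},{"dx":-0.34,"dy":-0.07,"dz":0,"ax":0,"ay":0,"az":0.062,"fingers":1},{"dx":-0.385,"dy":-0.08,"dz":0,"ax":0,"ay":0,"az":0.062,"fingers":1},{"dx":-0.402,"dy":-0.083,"dz":0,"ax":0,"ay":0,"az":0.062,"fingers":1},{"dx":-0.402,"dy":-0.083,"dz":0,"ax":0,"ay":0,"az":0.062,"fingers":1}]'
python3 - <<'E'
from h import *
p,s=shot("wrist");s=where();p,s=shot("wrist");save(p,"w6")
h=cv2.cvtColor(p["frame"],cv2.COLOR_RGB2HSV); m=cv2.inRange(h,(105,120,30),(125,255,255))
for d in eyes.cut_out(p,"blue_0")[:2]:
    print(d["confidence"],d["location"])
S,_=shot("scene");D,_=shot("side");save(S,"s6");save(D,"d6")
V=[]
for q in(S,D):
    for d in eyes.cut_out(q,"blue_0"): print(round(d["confidence"],2),np.round(d["location"]),d["region"].sum())
for d in eyes.cut_out(p,"white_0"):
    if d["location"][1]>330: continue
    o=onz(p,d["location"],90,s)
    v,c=fit([(p,s,d["region"].astype(np.float32))],[o[0]-10,o[1],0],z=25,pitch=0); print(round(d["confidence"],2),np.round(d["location"]),v.round(1),np.degrees(v[2]).round(1),round(c,3))
cv2.imwrite("pics/c6.png",np.hstack([p["frame"][:,:,::-1][:400,100:460],cv2.resize(D["frame"][120:320,140:340,::-1],(400,400))]))
E
```

```text
clock: 8.4
tool_pos: [468.5, -31.5, 414.8]
tool_rot: [0.701, 0.713, -0.001, -0.0]
force: [-0.4, 1.0, -1.7]
width: 11.5
gripper_force: 58.7
t 8.45 pos [468.8 -29.8 414.8] yaw 1.12 z [-0.001  0.    -1.   ] F [ 0.4  1.1 -1.4] w 11.1 g 58.7
0.76 [270.5, 232.4]
0.62 [174. 226.] 560
0.89 [237. 202.] 347
0.65 [241. 158.] 815
0.85 [298.  65.] [466.1 100.8   0. ] 2.1 0.103
0.83 [302. 204.] [ 4.695e+02 -7.490e+01 -1.000e-01] -4.0 0.479
0.76 [296. 136.] [467.4  14.7   0. ] 1.0 0.093
```

View pics/c6.png

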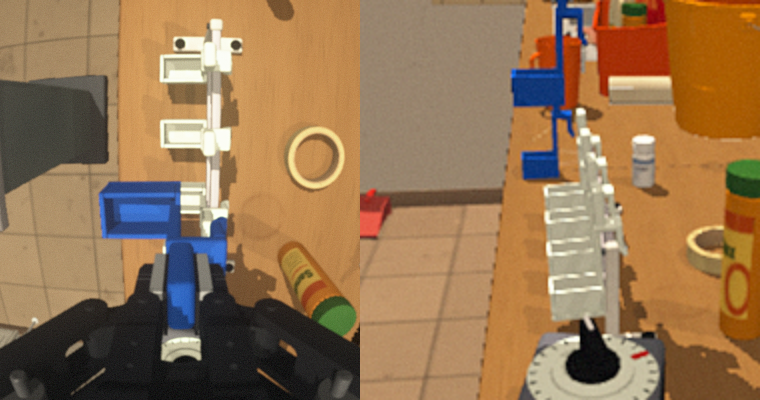

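The scoop hangs straight from the gripper: in the wrist view the cup is at (140,210), its yaw along x. The side view shows it upright. I'll check its pose in the grip.

```bash
python3 - <<'E'
from h import *
p,s=shot("wrist")
h=cv2.cvtColor(p["frame"],cv2.COLOR_RGB2HSV); m=cv2.inRange(h,(105,100,25),(125,255,255)).astype(np.float32)/255
w=np.zeros((420,560));w[150:235,190:300]=1   # cup only
t=np.array(s["tool_pos"]);
for pitch in(-.03,0,.03):
    v,c=fit([(p,s,m,w)],[t[0]-30,t[1],0.02],z=226.4,pitch=pitch); print(pitch,v.round(2),np.degrees(v[2]).round(1),round(c,3))
print(t)
D,_=shot("side"); d=max(eyes.cut_out(D,"blue_0"),key=lambda d:-d["location"][1]); 
best=[]
for pitch in(-.06,-.03,0,.03,.06):
    v,c=fit([(D,None,d["region"].astype(np.float32))],[t[0]-30,t[1],0.02],z=226.4,pitch=pitch);print("side",pitch,v.round(2),round(c,3))
go([496.5,-30,300],1.2)
E
```

```text
-0.03 [ 4.3883e+02 -2.9020e+01  3.0000e-02] 1.8 0.037
0 [ 4.3775e+02 -2.9040e+01  3.0000e-02] 1.7 0.026
0.03 [ 4.3713e+02 -2.9200e+01  4.0000e-02] 2.1 0.034
[469.23640004 -29.00915664 415.39850948]
side -0.06 [ 4.4515e+02 -2.8130e+01 -8.0000e-02] 0.209
side -0.03 [ 4.424e+02 -3.076e+01 -2.000e-02] 0.147
side 0 [ 4.4019e+02 -2.8570e+01  1.0000e-02] 0.108
side 0.03 [ 4.3858e+02 -2.5270e+01  8.0000e-02] 0.135
side 0.06 [ 4.3712e+02 -2.3540e+01  1.7000e-01] 0.183
shift [-0.0017  0.0455  0.1924] turn [-0.  0.  0.] rows 2.4
```

```bash

python3 -m handwheel '[{"dx":-0.001,"dy":0.02,"dz":0,"ax":0,"ay":0,"az":0,"fingers":1},{"dx":-0.001,"dy":0.046,"dz":0.04,"ax":0,"ay":0,"az":0,"fingers":1},{"dx":-0.001,"dy":0.046,"dz":0.1,"ax":0,"ay":0,"az":0,"fingers":1},{"dx":-0.001,"dy":0.046,"dz":0.16,"ax":0,"ay":0,"az":0,"fingers":1},{"dx":-0.001,"dy":0.046,"dz":0.19,"ax":0,"ay":0,"az":0,"fingers":1},{"dx":-0.001,"dy":0.046,"dz":0.19,"ax":0,"ay":0,"az":0,"fingers":1}]'
python3 - <<'E'
from h import *
where();p,s=shot("wrist");D,_=shot("side")
h=cv2.cvtColor(p["frame"],cv2.COLOR_RGB2HSV); m=cv2.inRange(h,(105,100,25),(125,255,255)).astype(np.float32)/255
w=np.zeros((420,560));w[150:235,190:300]=1
t=np.array(s["tool_pos"]);v,c=fit([(p,s,m,w)],[t[0]-30,t[1],0.02],z=t[2]-188.4); print(v.round(2),np.degrees(v[2]).round(1),round(c,3))
for d in eyes.cut_out(p,"white_0"):
    if d["location"][1]>330: continue
    o=onz(p,d["location"],90,s)
    v,c=fit([(p,s,d["region"].astype(np.float32))],[o[0]-10,o[1],0],z=25,pitch=0); print(round(d["confidence"],2),np.round(d["location"]),v.round(1),np.degrees(v[2]).round(1),round(c,3))
for d in eyes.landmark_of(p,"rack_bar"): print(np.round(d["location"]),round(d["confidence"],2),onz(p,d["location"],125,s).round(1))
cv2.imwrite("pics/c7.png",np.hstack([p["frame"][:,:,::-1][:400,100:460],cv2.resize(D["frame"][150:310,180:340,::-1],(400,400),interpolation=cv2.INTER_CUBIC)]))
go([497,-29.5,213],1.2)
E
```

```text
clock: 9.55
tool_pos: [496.4, -29.7, 299.2]
tool_rot: [0.7, 0.714, -0.002, -0.001]
force: [0.6, 1.5, -0.4]
width: 11.2
gripper_force: 58.7
t 9.55 pos [496.4 -29.7 299.2] yaw 1.17 z [-0.004 -0.001 -1.   ] F [ 0.6  1.5 -0.4] w 11.2 g 58.7
[ 4.6499e+02 -3.0130e+01  2.0000e-02] 1.2 0.039
0.88 [260. 238.] [472.8 -77.2   0. ] 1.8 0.882
0.7 [277. 148.] [466.7  14.7   0. ] 0.6 0.124
0.57 [276.  45.] [465.1 100.4   0. ] 2.7 0.13
[293. 212.] 0.6 [504.9 -32.  125. ]
shift [ 0.0011 -0.0015  0.1495] turn [ 0.0007  0.     -0.0002] rows 1.8
```

View pics/c7.png

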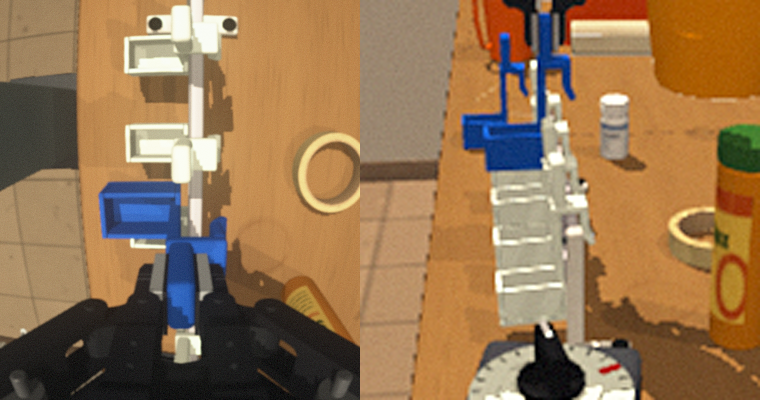

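The scoop is above its gap, cup at (140,210) between the white cups, hook over the bar at column 195. Lowering now.

```bash

python3 -m handwheel '[{"dx":0.001,"dy":0,"dz":0.025,"ax":0,"ay":0,"az":0,"fingers":1},{"dx":0.001,"dy":0,"dz":0.05,"ax":0,"ay":0,"az":0,"fingers":1},{"dx":0.001,"dy":0,"dz":0.075,"ax":0,"ay":0,"az":0,"fingers":1},{"dx":0.001,"dy":0,"dz":0.095,"ax":0,"ay":0,"az":0,"fingers":1},{"dx":0.001,"dy":0,"dz":0.11,"ax":0,"ay":0,"az":0,"fingers":1},{"dx":0.001,"dy":0,"dz":0.122,"ax":0,"ay":0,"az":0,"fingers":1},{"dx":0.001,"dy":0,"dz":0.122,"ax":0,"ay":0,"az":0,"fingers":1}]'
python3 - <<'E'
from h import *
where();p,s=shot("wrist");D,_=shot("side")
cv2.imwrite("pics/c8.png",np.hstack([p["frame"][:,:,::-1][:400,100:460],cv2.resize(D["frame"][170:310,190:330,::-1],(400,400),interpolation=cv2.INTER_CUBIC)]))
E
```

```text
clock: 10.45
tool_pos: [496.6, -29.3, 227.8]
tool_rot: [0.7, 0.714, -0.0, -0.0]
force: [-0.1, -0.1, -0.2]
width: 11.1
gripper_force: 58.7
t 10.45 pos [496.6 -29.3 227.8] yaw 1.17 z [-0.001 -0.    -1.   ] F [-0.1 -0.1 -0.2] w 11.1 g 58.7
```

View pics/c8.png

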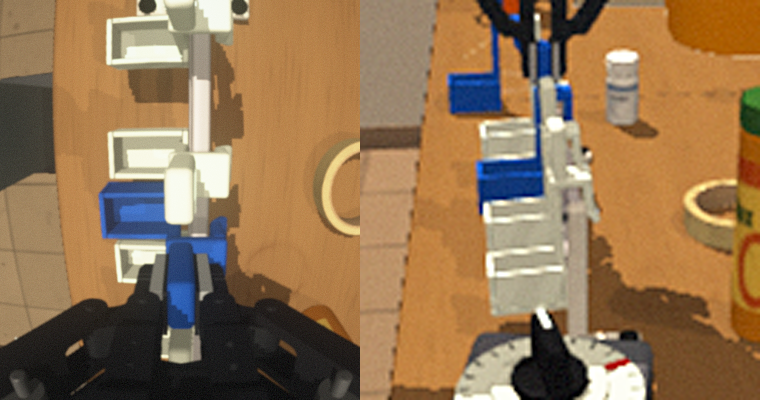

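The hook is over the bar with no contact force and gaps on both sides of the cup. Lowering the last 14 mm.

```bash

python3 -m handwheel '[{"dx":0,"dy":0,"dz":0.008,"ax":0,"ay":0,"az":0,"fingers":1},{"dx":0,"dy":0,"dz":0.014,"ax":0,"ay":0,"az":0,"fingers":1},{"dx":0,"dy":0,"dz":0.02,"ax":0,"ay":0,"az":0,"fingers":1},{"dx":0,"dy":0,"dz":0.022,"ax":0,"ay":0,"az":0,"fingers":1},{"dx":0,"dy":0,"dz":0.022,"ax":0,"ay":0,"az":0,"fingers":1}]'
python3 -m handwheel '[{"dx":0,"dy":0,"dz":0.002,"ax":0,"ay":0,"az":0,"fingers":1},{"dx":0,"dy":0,"dz":0.002,"ax":0,"ay":0,"az":0,"fingers":1}]'
```

```text
clock: 11.05
tool_pos: [496.7, -29.3, 214.9]
tool_rot: [0.7, 0.714, -0.0, -0.0]
force: [0.2, 0.4, -1.3]
width: 11.2
gripper_force: 58.8
clock: 11.25
tool_pos: [496.8, -29.3, 213.9]
tool_rot: [0.7, 0.714, -0.0, 0.0]
force: [-1.1, 0.1, -1.0]
width: 11.3
gripper_force: 58.8
```

```bash

python3 -m handwheel '[{"dx":0,"dy":0,"dz":0.002,"ax":0,"ay":0,"az":0,"fingers":1},{"dx":0,"dy":0,"dz":0.002,"ax":0,"ay":0,"az":0,"fingers":1}]'
python3 -m handwheel '[{"dx":0,"dy":0,"dz":0,"ax":0,"ay":0,"az":0,"fingers":0.78},{"dx":0,"dy":0,"dz":0,"ax":0,"ay":0,"az":0,"fingers":0.65},{"dx":0,"dy":0,"dz":0,"ax":0,"ay":0,"az":0,"fingers":0.5},{"dx":0,"dy":0,"dz":0,"ax":0,"ay":0,"az":0,"fingers":0.5},{"dx":0,"dy":0,"dz":-0.04,"ax":0,"ay":0,"az":0,"fingers":0.5},{"dx":0,"dy":0,"dz":-0.09,"ax":0,"ay":0,"az":0,"fingers":0.5},{"dx":0,"dy":0,"dz":-0.16,"ax":0,"ay":0,"az":0,"fingers":0.5},{"dx":0,"dy":0,"dz":-0.22,"ax":0,"ay":0,"az":0,"fingers":0.2}]'
python3 - <<'E'
from h import *
where();go([460,305.6,300],1.9)
p,s=shot("wrist")
for n in("blue_0","white_0"):
  for d in eyes.cut_out(p,n):
    if d["location"][1]>330: continue
    o=onz(p,d["location"],90,s)
    v,c=fit([(p,s,d["region"].astype(np.float32))],[o[0]-10,o[1],0],z=25,pitch=0); print(n,round(d["confidence"],2),np.round(d["location"]),v.round(1),np.degrees(v[2]).round(1),round(c,3))
save(p,"w9")
E
```

```text
clock: 11.45
tool_pos: [496.8, -29.4, 213.4]
tool_rot: [0.7, 0.714, 0.0, 0.0]
force: [-3.1, 0.2, 9.2]
width: 11.5
gripper_force: 60.3
clock: 12.25
tool_pos: [496.6, -29.6, 346.4]
tool_rot: [0.7, 0.714, -0.0, 0.0]
force: [1.5, 0.2, -1.2]
width: 56.0
gripper_force: 0.0
t 12.25 pos [496.6 -29.6 346.4] yaw 1.14 z [ 0. -0. -1.] F [ 1.5  0.2 -1.2] w 56.0 g 0.0
shift [ 0.5597 -0.0499  0.0771] turn [ 0.      0.0001 -0.0042] rows 6.8
blue_0 0.6 [272. 184.] [466.6 -27.5   0. ] 0.2 0.188
blue_0 0.37 [434. 173.] [642.2 -19.1   1.9] 109.1 0.649
white_0 0.89 [276.  55.] [465.5 100.9   0. ] 1.9 0.126
white_0 0.78 [272. 143.] [467.2  15.    0. ] 0.3 0.103
white_0 0.66 [276. 225.] [467.8 -76.   -0. ] -0.9 0.23
white_0 0.62 [275. 289.] [ 470.5 -163.    -0. ] -2.6 0.177
```

The first scoop hangs and the whites haven't moved. On to the second.

```bash

python3 -m handwheel '[{"dx":0.56,"dy":-0.05,"dz":0.1,"ax":0,"ay":0,"az":-0.004,"fingers":0},{"dx":0.56,"dy":-0.05,"dz":0.1,"ax":0,"ay":0,"az":-0.004,"fingers":0},{"dx":0.56,"dy":-0.05,"dz":0.1,"ax":0,"ay":0,"az":-0.004,"fingers":0},{"dx":0.56,"dy":-0.05,"dz":0.1,"ax":0,"ay":0,"az":-0.004,"fingers":0},{"dx":0.56,"dy":-0.05,"dz":0.1,"ax":0,"ay":0,"az":-0.004,"fingers":0},{"dx":0.56,"dy":-0.05,"dz":0.1,"ax":0,"ay":0,"az":-0.004,"fingers":0},{"dx":0.56,"dy":-0.05,"dz":0.1,"ax":0,"ay":0,"az":-0.004,"fingers":0},{"dx":0.56,"dy":-0.05,"dz":0.1,"ax":0,"ay":0,"az":-0.004,"fingers":0}]'
python3 - <<'E'
from h import *
p,s=shot("wrist");where()
p,s=shot("wrist")
for d in eyes.cut_out(p,"blue_0"):
    o=onz(p,d["location"],60,s)
    v,c=fit([(p,s,d["region"].astype(np.float32))],[o[0]-10,o[1],.05]); print(round(d["confidence"],2),np.round(d["location"]),v.round(2),np.degrees(v[2]).round(1),round(c,3))
where();go([460.5,305.6,187],2)
E
```

```text
clock: 13.2
tool_pos: [457.0, 312.6, 281.8]
tool_rot: [0.692, 0.722, -0.001, -0.001]
force: [-0.4, -0.7, 0.4]
width: 85.2
gripper_force: 0.0
t 13.25 pos [458.2 308.9 282.5] yaw 2.21 z [-0.003 -0.002 -1.   ] F [ 0.2 -1.4  0.2] w 85.4 g 0.0
0.57 [274. 196.] [4.3021e+02 3.0463e+02 3.0000e-02] 1.9 0.061
t 13.35 pos [459.7 305.2 283.8] yaw 1.88 z [-0.001 -0.002 -1.   ] F [ 0.4 -1.  -0.7] w 85.1 g 0.0
shift [0.0009 0.0016 0.1613] turn [-0.0004  0.0006 -0.0007] rows 1.9
```

```bash

python3 -m handwheel '[{"dx":0.001,"dy":0.002,"dz":0.07,"ax":0,"ay":0,"az":0,"fingers":0},{"dx":0.001,"dy":0.002,"dz":0.12,"ax":0,"ay":0,"az":0,"fingers":0},{"dx":0.001,"dy":0.002,"dz":0.16,"ax":0,"ay":0,"az":0,"fingers":0},{"dx":0.001,"dy":0.002,"dz":0.16,"ax":0,"ay":0,"az":0,"fingers":0.5},{"dx":0.001,"dy":0.002,"dz":0.16,"ax":0,"ay":0,"az":0,"fingers":1},{"dx":0.001,"dy":0.002,"dz":0.16,"ax":0,"ay":0,"az":0,"fingers":1},{"dx":0.001,"dy":0.002,"dz":0.16,"ax":0,"ay":0,"az":0,"fingers":1},{"dx":0.001,"dy":0.002,"dz":0.16,"ax":0,"ay":0,"az":0,"fingers":1}]'
python3 -m handwheel '[{"dx":0,"dy":0,"dz":0,"ax":0,"ay":0,"az":0,"fingers":1},{"dx":0,"dy":0,"dz":0,"ax":0,"ay":0,"az":0,"fingers":1},{"dx":0,"dy":0,"dz":0,"ax":0,"ay":0,"az":0,"fingers":1}]'
python3 -m handwheel '[{"dx":0,"dy":0,"dz":-0.05,"ax":0,"ay":0,"az":0,"fingers":1},{"dx":0,"dy":0,"dz":-0.12,"ax":0,"ay":0,"az":0,"fingers":1},{"dx":0,"dy":0,"dz":-0.2,"ax":0,"ay":0,"az":0,"fingers":1},{"dx":0,"dy":0,"dz":-0.28,"ax":0,"ay":0,"az":0,"fingers":1},{"dx":0,"dy":0,"dz":-0.34,"ax":0,"ay":0,"az":0,"fingers":1},{"dx":0,"dy":0,"dz":-0.38,"ax":0,"ay":0,"az":0,"fingers":1},{"dx":0,"dy":0,"dz":-0.38,"ax":0,"ay":0,"az":0,"fingers":1}]'
python3 -c "
from h import *
where();go([475,-119,415],1.2)"
```

```text
clock: 14.15
tool_pos: [461.4, 306.8, 189.7]
tool_rot: [0.695, 0.719, 0.001, 0.0]
force: [-1.1, 0.1, 0.7]
width: 12.2
gripper_force: 0.3
clock: 14.45
tool_pos: [461.3, 306.9, 189.8]
tool_rot: [0.695, 0.719, 0.001, -0.0]
force: [-1.4, -0.1, 6.3]
width: 11.4
gripper_force: 58.9
clock: 15.15
tool_pos: [461.9, 306.7, 420.6]
tool_rot: [0.695, 0.719, 0.003, 0.0]
force: [-0.3, -0.1, -2.1]
width: 11.2
gripper_force: 58.8
t 15.15 pos [461.9 306.7 420.6] yaw 1.89 z [ 0.005  0.004 -1.   ] F [-0.3 -0.1 -2.1] w 11.2 g 58.8
shift [-0.7099 -0.0017  0.0064] turn [ 0.0016 -0.0013  0.0038] rows 8.5
```

```bash

python3 -m handwheel '[{"dx":-0.03,"dy":0,"dz":0,"ax":0,"ay":0,"az":0,"fingers":1},{"dx":-0.1,"dy":0,"dz":0,"ax":0,"ay":0,"az":0.004,"fingers":1},{"dx":-0.18,"dy":0,"dz":0,"ax":0,"ay":0,"az":0.004,"fingers":1},{"dx":-0.26,"dy":0,"dz":0,"ax":0,"ay":0,"az":0.004,"fingers":1},{"dx":-0.34,"dy":0,"dz":0,"ax":0,"ay":0,"az":0.004,"fingers":1},{"dx":-0.42,"dy":0,"dz":0,"ax":0,"ay":0,"az":0.004,"fingers":1},{"dx":-0.48,"dy":0,"dz":0,"ax":0,"ay":0,"az":0.004,"fingers":1},{"dx":-0.52,"dy":0,"dz":0,"ax":0,"ay":0,"az":0.004,"fingers":1}]'
python3 -m handwheel '[{"dx":-0.05,"dy":0,"dz":0,"ax":0,"ay":0,"az":0,"fingers":1},{"dx":-0.11,"dy":0,"dz":0,"ax":0,"ay":0,"az":0,"fingers":1},{"dx":-0.16,"dy":0,"dz":0,"ax":0,"ay":0,"az":0,"fingers":1},{"dx":-0.19,"dy":0,"dz":0,"ax":0,"ay":0,"az":0,"fingers":1},{"dx":-0.19,"dy":0,"dz":0,"ax":0,"ay":0,"az":0,"fingers":1},{"dx":-0.19,"dy":0,"dz":0,"ax":0,"ay":0,"az":0,"fingers":1}]'
python3 - <<'E'
from h import *
p,s=shot("wrist")
h=cv2.cvtColor(p["frame"],cv2.COLOR_RGB2HSV); m=cv2.inRange(h,(105,100,25),(125,255,255)).astype(np.float32)/255
w=np.zeros((420,560));w[175:235,190:300]=1
t=np.array(s["tool_pos"]);v,c=fit([(p,s,m,w)],[t[0]-30,t[1],0.02],z=t[2]-189.8); print(v.round(2),np.degrees(v[2]).round(1),round(c,3))
for n in("blue_0","white_0"):
  for d in eyes.cut_out(p,n):
    if d["location"][1]>330: continue
    o=onz(p,d["location"],90,s)
    v,c=fit([(p,s,d["region"].astype(np.float32))],[o[0]-10,o[1],0],z=25,pitch=0); print(n,round(d["confidence"],2),np.round(d["location"]),v.round(1),np.degrees(v[2]).round(1),round(c,3))
where();go([498.7,-118,300],1.2); save(p,"w10")
E
```

```text
clock: 15.95
tool_pos: [469.8, -9.2, 415.9]
tool_rot: [0.701, 0.713, -0.001, -0.0]
force: [0.4, -0.8, -1.5]
width: 11.3
gripper_force: 58.8
clock: 16.55
tool_pos: [472.8, -119.5, 415.8]
tool_rot: [0.7, 0.714, -0.0, -0.001]
force: [0.7, 0.8, -1.4]
width: 11.2
gripper_force: 58.7
[ 4.4169e+02 -1.2175e+02  2.0000e-02] 1.0 0.027
blue_0 0.63 [267. 233.] [ 4.031e+02 -1.712e+02  2.000e-01] 10.6 0.717
blue_0 0.56 [294.  98.] [468.7 -27.8   0. ] 1.1 0.078
white_0 0.9 [295. 136.] [470. -76.   0.] 0.2 0.092
white_0 0.74 [300. 206.] [ 4.707e+02 -1.622e+02 -1.000e-01] -3.0 0.388
white_0 0.74 [294.  62.] [468.1  14.1   0. ] 1.3 0.1
white_0 0.73 [285.   9.] [467.9 101.3   0. ] 2.8 0.072
t 16.7 pos [ 473.5 -118.2  416.3] yaw 1.26 z [-0.001  0.001 -1.   ] F [ 0.5 -0.7 -0.5] w 11.3 g 58.7
shift [-0.0007  0.0421  0.1938] turn [-0.0003 -0.0002  0.0003] rows 2.4
```

View pics/w10.png

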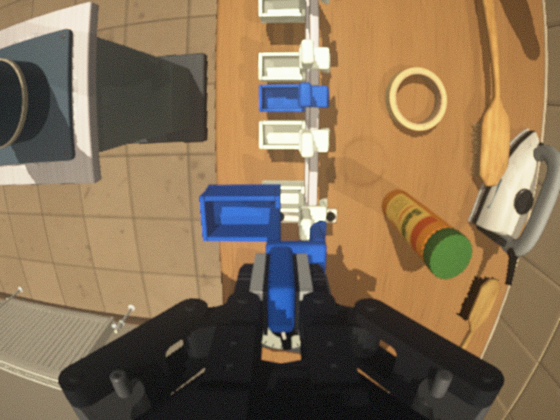

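The hung blue scoop is at (290,97) between whites. The held one is at (240,215), ahead of the gap between the last two whites. Moving over the gap and lowering.

```bash

python3 -m handwheel '[{"dx":0,"dy":0.02,"dz":0,"ax":0,"ay":0,"az":0,"fingers":1},{"dx":0,"dy":0.042,"dz":0.04,"ax":0,"ay":0,"az":0,"fingers":1},{"dx":0,"dy":0.042,"dz":0.1,"ax":0,"ay":0,"az":0,"fingers":1},{"dx":0,"dy":0.042,"dz":0.16,"ax":0,"ay":0,"az":0,"fingers":1},{"dx":0,"dy":0.042,"dz":0.19,"ax":0,"ay":0,"az":0,"fingers":1},{"dx":0,"dy":0.042,"dz":0.19,"ax":0,"ay":0,"az":0,"fingers":1},{"dx":0,"dy":0.042,"dz":0.19,"ax":0,"ay":0,"az":0,"fingers":1}]'
python3 - <<'E'
from h import *
where();p,s=shot("wrist");save(p,"w11")
h=cv2.cvtColor(p["frame"],cv2.COLOR_RGB2HSV); m=cv2.inRange(h,(105,100,25),(125,255,255)).astype(np.float32)/255
w=np.zeros((420,560));w[175:235,190:300]=1
t=np.array(s["tool_pos"]);v,c=fit([(p,s,m,w)],[t[0]-30,t[1],0.02],z=t[2]-189.8); print(v.round(2),np.degrees(v[2]).round(1),round(c,3))
for d in eyes.cut_out(p,"white_0"):
    o=onz(p,d["location"],90,s)
    if d["location"][1]>130: continue
    v,c=fit([(p,s,d["region"].astype(np.float32))],[o[0]-10,o[1],0],z=25,pitch=0); print(round(d["confidence"],2),np.round(d["location"]),v.round(1),round(c,3))
go([498.7,-117.7,228],1.2)
E
```

```text
clock: 17.4
tool_pos: [499.7, -118.4, 303.1]
tool_rot: [0.7, 0.715, -0.0, 0.0]
force: [-0.2, 0.3, -0.5]
width: 11.2
gripper_force: 58.7
t 17.4 pos [ 499.7 -118.4  303.1] yaw 1.21 z [ 0. -0. -1.] F [-0.2  0.3 -0.5] w 11.2 g 58.7
[ 4.6827e+02 -1.2139e+02  3.0000e-02] 1.6 0.037
0.74 [273.  43.] [467.1  14.5   0. ] 0.135
shift [ 0.0018 -0.0021  0.1265] turn [ 0.0007  0.0001 -0.    ] rows 1.5
```

```bash

python3 -m handwheel '[{"dx":0.0035,"dy":-0.001,"dz":0.02,"ax":0,"ay":0,"az":0,"fingers":1},{"dx":0.0035,"dy":-0.001,"dz":0.045,"ax":0,"ay":0,"az":0,"fingers":1},{"dx":0.0035,"dy":-0.001,"dz":0.07,"ax":0,"ay":0,"az":0,"fingers":1},{"dx":0.0035,"dy":-0.001,"dz":0.09,"ax":0,"ay":0,"az":0,"fingers":1},{"dx":0.0035,"dy":-0.001,"dz":0.11,"ax":0,"ay":0,"az":0,"fingers":1},{"dx":0.0035,"dy":-0.001,"dz":0.122,"ax":0,"ay":0,"az":0,"fingers":1},{"dx":0.0035,"dy":-0.001,"dz":0.122,"ax":0,"ay":0,"az":0,"fingers":1}]'
python3 - <<'E'
from h import *
where();p,s=shot("wrist");D,_=shot("side")
cv2.imwrite("pics/c12.png",np.hstack([p["frame"][:,:,::-1][:400,100:460],cv2.resize(D["frame"][170:310,190:330,::-1],(400,400),interpolation=cv2.INTER_CUBIC)]))
E
```

```text
clock: 18.2
tool_pos: [497.9, -116.5, 228.7]
tool_rot: [0.7, 0.714, -0.0, -0.001]
force: [-0.3, -0.2, -0.3]
width: 11.3
gripper_force: 58.7
t 18.2 pos [ 497.9 -116.5  228.7] yaw 1.17 z [-0.001  0.    -1.   ] F [-0.3 -0.2 -0.3] w 11.3 g 58.7
```

View pics/c12.png

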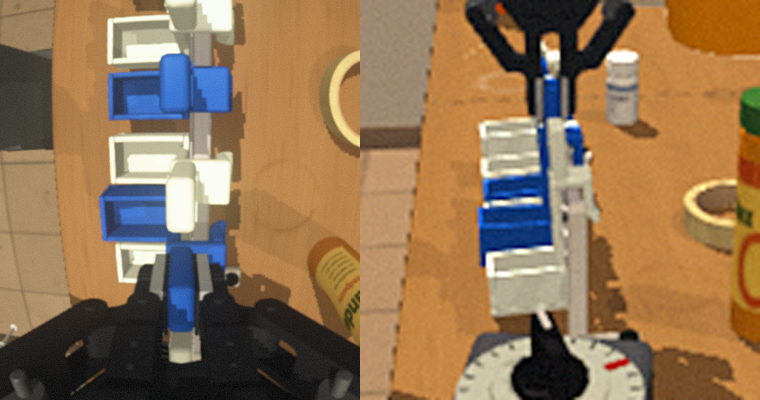

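The second scoop is in its gap at (140,213), hook over the bar and no force. Lowering the rest of the way to contact.

```bash

python3 -m handwheel '[{"dx":0,"dy":0,"dz":0.008,"ax":0,"ay":0,"az":0,"fingers":1},{"dx":0,"dy":0,"dz":0.014,"ax":0,"ay":0,"az":0,"fingers":1},{"dx":0,"dy":0,"dz":0.02,"ax":0,"ay":0,"az":0,"fingers":1},{"dx":0,"dy":0,"dz":0.023,"ax":0,"ay":0,"az":0,"fingers":1},{"dx":0,"dy":0,"dz":0.023,"ax":0,"ay":0,"az":0,"fingers":1}]'
python3 -m handwheel '[{"dx":0,"dy":0,"dz":0.0015,"ax":0,"ay":0,"az":0,"fingers":1},{"dx":0,"dy":0,"dz":0.0015,"ax":0,"ay":0,"az":0,"fingers":1}]'
```

```text
clock: 18.8
tool_pos: [498.1, -116.5, 215.4]
tool_rot: [0.7, 0.714, -0.0, -0.0]
force: [0.0, -0.3, -1.0]
width: 11.3
gripper_force: 58.8
clock: 19.0
tool_pos: [498.3, -116.6, 214.9]
tool_rot: [0.7, 0.714, 0.0, 0.0]
force: [0.3, -0.4, -0.5]
width: 10.9
gripper_force: 58.9
```

```bash

python3 -m handwheel '[{"dx":0,"dy":0,"dz":0.002,"ax":0,"ay":0,"az":0,"fingers":1},{"dx":0,"dy":0,"dz":0.002,"ax":0,"ay":0,"az":0,"fingers":1}]'
python3 -m handwheel '[{"dx":0,"dy":0,"dz":0,"ax":0,"ay":0,"az":0,"fingers":0.78},{"dx":0,"dy":0,"dz":0,"ax":0,"ay":0,"az":0,"fingers":0.65},{"dx":0,"dy":0,"dz":0,"ax":0,"ay":0,"az":0,"fingers":0.5},{"dx":0,"dy":0,"dz":0,"ax":0,"ay":0,"az":0,"fingers":0.5},{"dx":0,"dy":0,"dz":-0.04,"ax":0,"ay":0,"az":0,"fingers":0.5},{"dx":0,"dy":0,"dz":-0.09,"ax":0,"ay":0,"az":0,"fingers":0.5},{"dx":0,"dy":0,"dz":-0.16,"ax":0,"ay":0,"az":0,"fingers":0.5},{"dx":0,"dy":0,"dz":-0.24,"ax":0,"ay":0,"az":0,"fingers":0.2}]'
python3 -c "
from h import *
where();go([475,-230,415],0)"
```

```text
clock: 19.2
tool_pos: [498.2, -116.7, 214.8]
tool_rot: [0.7, 0.714, 0.001, 0.0]
force: [-4.9, 1.6, 16.0]
width: 11.3
gripper_force: 61.3
clock: 20.0
tool_pos: [497.6, -116.4, 358.3]
tool_rot: [0.7, 0.714, -0.001, -0.001]
force: [1.3, -0.2, 0.3]
width: 56.2
gripper_force: 0.0
t 20.0 pos [ 497.6 -116.4  358.3] yaw 1.15 z [-0.002 -0.    -1.   ] F [ 1.3 -0.2  0.3] w 56.2 g 0.0
shift [-0.1885 -0.0417 -0.0943] turn [-0.0008  0.0001  0.0064] rows 2.6
```

```bash

python3 -m handwheel '[{"dx":-0.188,"dy":-0.042,"dz":-0.094,"ax":0,"ay":0,"az":0.006,"fingers":0},{"dx":-0.188,"dy":-0.042,"dz":-0.094,"ax":0,"ay":0,"az":0.006,"fingers":0},{"dx":-0.188,"dy":-0.042,"dz":-0.094,"ax":0,"ay":0,"az":0.006,"fingers":0},{"dx":-0.188,"dy":-0.042,"dz":-0.094,"ax":0,"ay":0,"az":0.006,"fingers":0},{"dx":-0.188,"dy":-0.042,"dz":-0.094,"ax":0,"ay":0,"az":0.006,"fingers":0},{"dx":-0.188,"dy":-0.042,"dz":-0.094,"ax":0,"ay":0,"az":0.006,"fingers":0}]'
python3 - <<'E'
from h import *
where();p,s=shot("wrist");save(p,"w13");D,_=shot("side");save(D,"d13");S,_=shot("scene");save(S,"s13")
for n in("blue_0","white_0"):
  for d in eyes.cut_out(p,n):
    o=onz(p,d["location"],90,s)
    if d["location"][1]>300: continue
    v,c=fit([(p,s,d["region"].astype(np.float32))],[o[0]-10,o[1],0],z=25,pitch=0); print(n,round(d["confidence"],2),np.round(d["location"]),v.round(1),round(c,3))
for n,z in [("blower",0),("timer_grip",115),("timer_pointer",122),("timer_mark",79)]:
    for q,st,c in((p,s,"wrist"),(D,None,"side"),(S,None,"scene")):
        print(n,c,[(np.round(d["location"],1).tolist(),round(d["confidence"],2),onz(q,d["location"],z,st).round(1)) for d in eyes.landmark_of(q,n)])
E
```

```text
clock: 20.6
tool_pos: [475.7, -228.5, 413.2]
tool_rot: [0.706, 0.708, -0.0, -0.001]
force: [0.3, 0.8, 0.1]
width: 85.2
gripper_force: 0.0
t 20.6 pos [ 475.7 -228.5  413.2] yaw 0.18 z [-0.001  0.001 -1.   ] F [0.3 0.8 0.1] w 85.2 g 0.0
blue_0 0.92 [292.  83.] [ 469.5 -118.5    0. ] 0.117
blue_0 0.78 [284.  20.] [ 4.691e+02 -2.830e+01  1.000e-01] 0.096
white_0 0.93 [293.  46.] [469.2 -76.9   0. ] 0.133
white_0 0.8 [292. 121.] [ 471.8 -164.5    0. ] 0.093
white_0 0.74 [274.   2.] [4.676e+02 1.900e+01 1.000e-01] 0.173
white_0 0.5 [286. 267.] [ 4.820e+02 -3.818e+02  1.000e-01] 0.598
blower wrist [([287.3, 238.1], 0.85, array([ 485.4, -355.3,   -0. ]))]
blower side [([255.6, 342.1], 0.92, array([ 480.2, -358.9,    0. ]))]
blower scene [([361.9, 303.3], 0.77, array([ 477.7, -364.6,    0. ])), ([292.0, 230.6], 0.65, array([683.7, -13.1,   0. ]))]
timer_grip wrist [([288.3, 274.1], 0.74, array([ 484.8, -357.1,  115. ])), ([318.9, 249.1], 0.4, array([ 522.7, -321.3,  115. ])), ([284.5, 238.0], 0.32, array([ 479.5, -306.1,  115. ]))]
timer_grip side [([256.6, 286.4], 0.59, array([ 483.9, -351.1,  115. ])), ([277.9, 297.4], 0.26, array([ 517. , -386.8,  115. ]))]
timer_grip scene [([365.6, 269.3], 0.75, array([ 484.7, -358. ,  115. ])), ([287.1, 267.5], 0.61, array([ 371.3, -175.5,  115. ]))]
timer_pointer wrist [([283.6, 255.1], 0.95, array([ 478.4, -326.1,  122. ]))]
timer_pointer side [([255.3, 281.9], 0.63, array([ 481.9, -347.6,  122. ])), ([259.9, 253.8], 0.37, array([ 496.5, -249.3,  122. ]))]
timer_pointer scene [([356.9, 270.5], 0.54, array([ 457.9, -343.4,  122. ]))]
timer_mark wrist [([320.0, 247.7], 0.92, array([ 528.8, -336. ,   79. ]))]
timer_mark side [([280.2, 299.8], 0.94, array([ 526.2, -344.2,   79. ])), ([330.9, 281.5], 0.64, array([ 631.2, -295.6,   79. ]))]
timer_mark scene [([362.3, 271.4], 0.55, array([ 515.4, -339.1,   79. ])), ([333.3, 250.3], 0.4, array([ 560. , -225.1,   79. ]))]
```

View pics/w13.png

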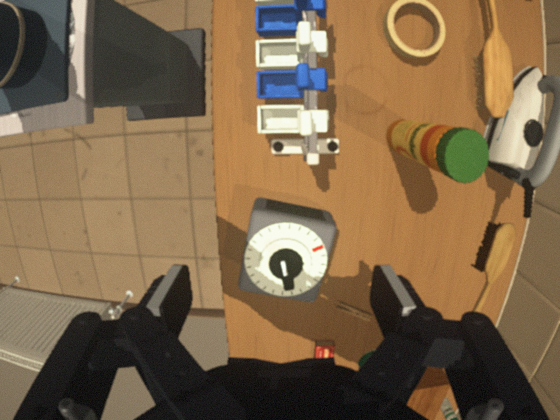

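Five scoops hang in view (blue at rows 18 and 85), still in place. The blower is at (290,250) with the knob at (287,265) and the red mark at (318,247). I'll zoom in on the knob to see the pointer.

```bash
python3 - <<'E'
import cv2,numpy as np
a=cv2.imread("pics/w13.png")[190:310,230:350];b=cv2.imread("pics/d13.png")[250:370,200:320]
cv2.imwrite("pics/k13.png",np.hstack([cv2.resize(a,(390,390),interpolation=cv2.INTER_CUBIC),cv2.resize(b,(390,390),interpolation=cv2.INTER_CUBIC)]))
E
```

```text
(no output)
```

View pics/k13.png

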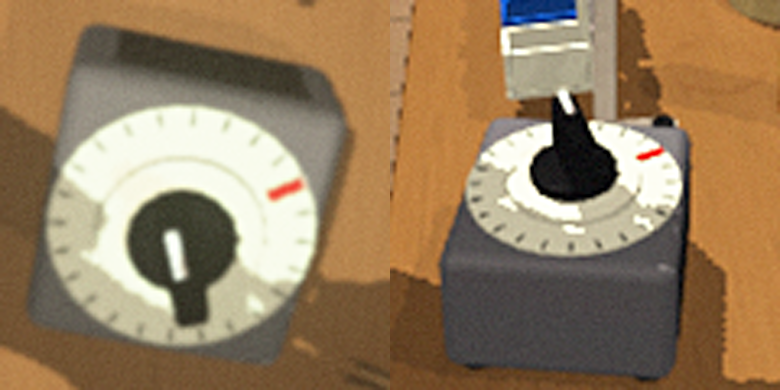

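```bash
cat >> h.py <<'E'
def knob(p,s,C):
    "C: rough axis (x,y). returns pointer heading, mark heading etc. in deg"
    im=p["frame"].astype(int); H=cv2.cvtColor(p["frame"],cv2.COLOR_RGB2HSV)
    yy,xx=np.mgrid[:420,:560]
    P=np.array([onz(p,(x,y),122,s)[:2] for y,x in zip(yy.ravel(),xx.ravel())]).reshape(420,560,2) if False else None
    q=proj(p,[[C[0],C[1],122]],s)[0]; x0,y0=(q-45).astype(int); x1,y1=(q+45).astype(int)
    red=[];wh=[]
    for y in range(max(y0,0),min(y1,420)):
        for x in range(max(x0,0),min(x1,560)):
            r,g,b=im[y,x]
            w79=onz(p,(x,y),80,s)[:2]
            if r>150 and g<110 and b<110 and abs(np.hypot(*(w79-C))-48)<18: red.append(w79)
            w=onz(p,(x,y),122,s)[:2]
            if np.hypot(*(w-C))<27 and min(r,g,b)>120: wh.append(w)
    red=np.array(red);wh=np.array(wh,np.float32)
    m=red.mean(0) if len(red) else None
    return m,len(red),wh
E
python3 - <<'E'
from h import *
p,s=shot("wrist");save(p,"w14");where()
C=np.array([484.6,-356.5])
m,n,wh=knob(p,s,C)
print("mark",m,n,"head",np.degrees(np.arctan2(*(m-C)[::-1])))
print(len(wh)); print((wh-C).round(0).astype(int).tolist()[:60])
# tick/disc centre: dark knob disc + dial ring by cut_out
for a in("timer","blower"):
    for d in eyes.cut_out(p,a)[:1]:
        r=d["region"]; print(a,d["location"],r.sum(),d["confidence"])
for px in((282.3,261.4),(286,276.2)): print(onz(p,px,122,s).round(1))
for d in eyes.landmark_of(p,"timer_grip")[:1]: print(onz(p,d["location"],115,s),d["confidence"])
E
```

```text
t 21.5 pos [ 475.4 -229.9  414. ] yaw 0.09 z [-0. -0. -1.] F [ 0.1 -0.5  0.3] w 85.5 g 0.0
mark [ 524.84018709 -335.85936257] 15 head 27.15491699466172
607
[[-8, 23], [-7, 23], [-9, 21], [-8, 21], [-7, 21], [-6, 21], [-9, 20], [-8, 20], [-7, 20], [-6, 20], [-4, 20], [18, 20], [-9, 19], [-8, 19], [-7, 19], [-6, 19], [-4, 19], [18, 19], [19, 18], [-9, 17], [-8, 17], [-7, 17], [-6, 17], [-4, 17], [18, 17], [19, 17], [21, 17], [-9, 16], [-8, 16], [-7, 16], [-6, 16], [-4, 16], [18, 16], [19, 16], [21, 16], [22, 16], [-9, 14], [-8, 14], [-7, 14], [-6, 14], [-4, 14], [18, 14], [19, 14], [21, 14], [22, 14], [-8, 13], [-7, 13], [-6, 13], [-4, 13], [18, 13], [19, 13], [21, 13], [22, 13], [23, 13], [-8, 11], [-7, 11], [-6, 11], [-4, 11], [-3, 11], [18, 11]]
timer [284.4, 265.6] 958 0.86
blower [288.1, 247.1] 7633 0.59
[ 476.7 -337.1  122. ]
[ 481.5 -358.4  122. ]
[ 482.65440585 -356.62209683  115.        ] 0.79
```

```bash
python3 -c "
from h import *
s=where();print(np.round(s['joints'],2));go([482.5,-358,290],12.5)"
```

```text
t 21.65 pos [ 475.3 -229.9  414. ] yaw 0.09 z [-0. -0. -1.] F [-0.2 -0.9 -0.9] w 85.6 g 0.0
[-0.13  0.33  0.7   1.66 -0.22  1.24  0.62]
shift [-0.2136  0.0116  0.2067] turn [-0.      0.     -0.0689] rows 3.6
```

```bash

python3 -m handwheel '[{"dx":-0.214,"dy":0.012,"dz":0.207,"ax":0,"ay":0,"az":-0.069,"fingers":0},{"dx":-0.214,"dy":0.012,"dz":0.207,"ax":0,"ay":0,"az":-0.069,"fingers":0},{"dx":-0.214,"dy":0.012,"dz":0.207,"ax":0,"ay":0,"az":-0.069,"fingers":0},{"dx":-0.214,"dy":0.012,"dz":0.207,"ax":0,"ay":0,"az":-0.069,"fingers":0},{"dx":-0.214,"dy":0.012,"dz":0.207,"ax":0,"ay":0,"az":-0.069,"fingers":0},{"dx":-0.214,"dy":0.012,"dz":0.207,"ax":0,"ay":0,"az":-0.069,"fingers":0},{"dx":-0.214,"dy":0.012,"dz":0.207,"ax":0,"ay":0,"az":-0.069,"fingers":0}]'
python3 - <<'E'
from h import *
where();p,s=shot("wrist");save(p,"w15")
C=np.array([482.5,-358])
m,n,wh=knob(p,s,C)
if m is not None: print("mark",m,n,"head",np.degrees(np.arctan2(*(m-C)[::-1])))
for nm,z in(("timer_grip",115),("timer_pointer",122),("timer_mark",80)):
    for d in eyes.landmark_of(p,nm)[:2]: print(nm,np.round(d["location"]),onz(p,d["location"],z,s).round(1),round(d["confidence"],2))
im=p["frame"][:,:,::-1].copy()[190:400,180:400]
im=cv2.resize(im,None,fx=2.6,fy=2.6,interpolation=cv2.INTER_CUBIC)
for X in([*C,122],[C[0]+24*np.cos(np.radians(102.5)),C[1]+24*np.sin(np.radians(102.5)),122]):
    q=(proj(p,[X],s)[0]-[180,190]+.5)*2.6; cv2.circle(im,tuple(q.round().astype(int)),3,(0,255,0),-1)
cv2.imwrite("pics/k15.png",im)
E
```

```text
clock: 22.35
tool_pos: [483.3, -357.6, 290.7]
tool_rot: [0.625, 0.78, 0.0, 0.001]
force: [-0.3, 0.3, 0.6]
width: 85.1
gripper_force: 0.0
t 22.35 pos [ 483.3 -357.6  290.7] yaw 12.57 z [ 0.001 -0.    -1.   ] F [-0.3  0.3  0.6] w 85.1 g 0.0
timer_grip [281. 208.] [ 483.5 -357.5  115. ] 0.55
timer_pointer [280. 179.] [ 477.  -332.5  122. ] 0.91
timer_pointer [315.   4.] [ 473.4 -198.2  122. ] 0.56
timer_mark [334. 186.] [ 528.1 -337.3   80. ] 0.91
```

View pics/k15.png

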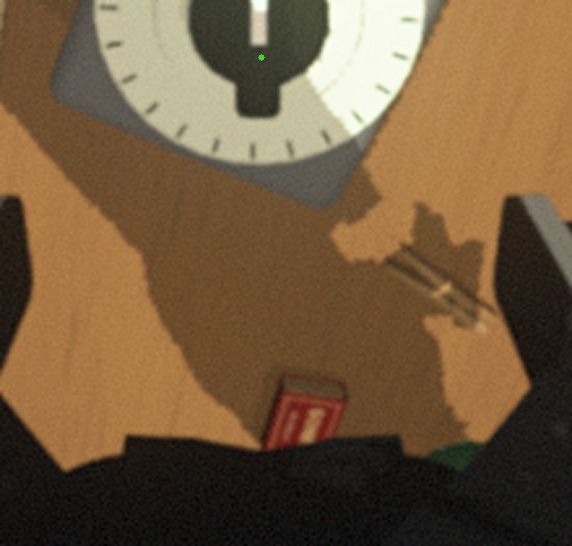

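```bash
python3 - <<'E'
from h import *
p,s=shot("wrist")
where()
im=p["frame"].astype(int)
for px in((278.8,234.5),(279.6,207.0)): print(onz(p,px,122,s).round(1))
# white line pixels: scan rows
for y in range(172,212,3):
    r=im[y,255:306].min(1); print(y,"".join("#" if v>150 else("+" if v>110 else ".") for v in r))
for y in range(212,238,3):
    r=im[y,255:306].max(1); print(y,"".join("#" if v<70 else "." for v in r))
E
```

```text
t 22.6 pos [ 483.2 -357.6  290.6] yaw 12.58 z [ 0.001 -0.    -1.   ] F [-0.5  0.5  0.5] w 85.4 g 0.0
[ 485.9 -376.9  122. ]
[ 481.6 -354.4  122. ]
172 ###############++...............++#################
175 #########+.............................+###########
178 +++#++.....................................########
181 ++....................#####+..................#####
184 .....................#######+...................###
187 .....................#######.....................##
190 .....................#######......................+
193 .....................+######.......................
196 .....................+#####+.......................
199 .....................+#####+.......................
202 .....................+#####+.......................
205 .....................+#####+......................#
208 .................................................##
211 +...............................................###
212 ...###################################.#.#.#.......
215 ......##################################.#.........
218 ..........#############################............
221 ...............##################..................
224 .................###############...................
227 .................###############...................
230 .................###############...................
233 ..................#############....................
236 ...................................................
```

```bash
python3 - <<'E'
from h import *
p,_=shot("wrist")
s=dict(tool_pos=np.array([475.4,-229.9,414.0]),tool_rot=R.from_matrix(np.array([[0,1,0],[1,0,0],[0,0,-1.]])).as_quat())
im=cv2.imread("pics/w14.png"); g=cv2.cvtColor(im,cv2.COLOR_BGR2HSV)
# rectify dial plane z=79: 1 px = 0.5mm
xs=np.arange(410,560,.5); ys=np.arange(-280,-430,-.5)
XY=np.array([[x,y,79] for y in ys for x in xs]); q=proj(p,XY,s).astype(np.float32).reshape(len(ys),len(xs),2)
rec=cv2.remap(im,q[...,0],q[...,1],cv2.INTER_CUBIC); cv2.imwrite("pics/rec.png",cv2.resize(rec,None,fx=1.8,fy=1.8))
E
python3 -c "
from h import *
go([481.6,-356,171],12.4)"
```

```text
shift [ 0.0034 -0.002   0.1991] turn [0.0003 0.0001 0.0009] rows 2.4
```

View pics/rec.png

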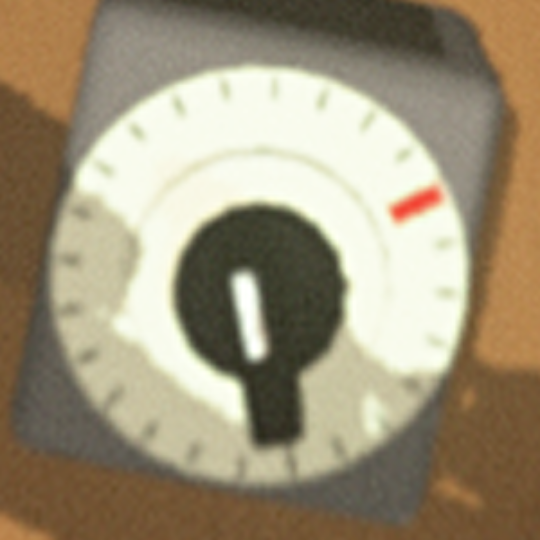

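The rectified dial (3.6 px/mm) has its ring centred at (259,275), the red mark at (416,204), which is a heading of about 24.5°, and the pointer up-left at about 101°. I'll grip and turn clockwise to tool yaw -65.5°.

```bash

python3 -m handwheel '[{"dx":0.003,"dy":-0.002,"dz":0.08,"ax":0,"ay":0,"az":0.001,"fingers":0.2},{"dx":0.003,"dy":-0.002,"dz":0.14,"ax":0,"ay":0,"az":0.001,"fingers":0.4},{"dx":0.003,"dy":-0.002,"dz":0.18,"ax":0,"ay":0,"az":0.001,"fingers":0.4},{"dx":0.003,"dy":-0.002,"dz":0.198,"ax":0,"ay":0,"az":0.001,"fingers":0.4},{"dx":0.003,"dy":-0.002,"dz":0.198,"ax":0,"ay":0,"az":0.001,"fingers":0.5}]'
python3 -m handwheel '[{"dx":0,"dy":0,"dz":0,"ax":0,"ay":0,"az":0,"fingers":1},{"dx":0,"dy":0,"dz":0,"ax":0,"ay":0,"az":0,"fingers":1},{"dx":0,"dy":0,"dz":0,"ax":0,"ay":0,"az":0,"fingers":1},{"dx":0,"dy":0,"dz":0,"ax":0,"ay":0,"az":0,"fingers":1},{"dx":0,"dy":0,"dz":0,"ax":0,"ay":0,"az":0,"fingers":1}]'
python3 -c "
from h import *
where();go([481.9,-356.5,171],-65.5)"
```

```text
clock: 23.15
tool_pos: [481.0, -356.4, 170.2]
tool_rot: [0.627, 0.779, -0.0, -0.001]
force: [0.0, -0.4, 0.5]
width: 42.6
gripper_force: 0.0
clock: 23.65
tool_pos: [481.9, -357.3, 172.7]
tool_rot: [0.627, 0.779, 0.0, 0.001]
force: [-0.2, 0.8, 7.0]
width: 12.9
gripper_force: 59.9
t 23.65 pos [ 481.9 -357.3  172.7] yaw 12.33 z [ 0.003 -0.001 -1.   ] F [-0.2  0.8  7. ] w 12.9 g 59.9
shift [0.0013 0.0002 0.0028] turn [0.0011 0.     0.4324] rows 9.1
```

```bash

python3 -m handwheel '[{"dx":0,"dy":0,"dz":0,"ax":0,"ay":0,"az":0.02,"fingers":1},{"dx":0,"dy":0,"dz":0,"ax":0,"ay":0,"az":0.05,"fingers":1},{"dx":0,"dy":0,"dz":0,"ax":0,"ay":0,"az":0.08,"fingers":1},{"dx":0,"dy":0,"dz":0,"ax":0,"ay":0,"az":0.11,"fingers":1},{"dx":0,"dy":0,"dz":0,"ax":0,"ay":0,"az":0.14,"fingers":1},{"dx":0,"dy":0,"dz":0,"ax":0,"ay":0,"az":0.17,"fingers":1},{"dx":0,"dy":0,"dz":0,"ax":0,"ay":0,"az":0.2,"fingers":1},{"dx":0,"dy":0,"dz":0,"ax":0,"ay":0,"az":0.22,"fingers":1}]'
python3 -m handwheel '[{"dx":0,"dy":0,"dz":0,"ax":0,"ay":0,"az":0.02,"fingers":1},{"dx":0,"dy":0,"dz":0,"ax":0,"ay":0,"az":0.05,"fingers":1},{"dx":0,"dy":0,"dz":0,"ax":0,"ay":0,"az":0.08,"fingers":1},{"dx":0,"dy":0,"dz":0,"ax":0,"ay":0,"az":0.11,"fingers":1},{"dx":0,"dy":0,"dz":0,"ax":0,"ay":0,"az":0.14,"fingers":1},{"dx":0,"dy":0,"dz":0,"ax":0,"ay":0,"az":0.17,"fingers":1},{"dx":0,"dy":0,"dz":0,"ax":0,"ay":0,"az":0.19,"fingers":1},{"dx":0,"dy":0,"dz":0,"ax":0,"ay":0,"az":0.2,"fingers":1}]'
python3 -c "
from h import *
where();go([481.9,-356.5,171],-65.5)"
```

```text
clock: 24.45
tool_pos: [482.2, -357.3, 172.7]
tool_rot: [0.855, 0.519, 0.001, 0.001]
force: [1.3, 0.5, 7.0]
width: 13.1
gripper_force: 60.0
clock: 25.25
tool_pos: [482.3, -357.4, 172.7]
tool_rot: [0.973, 0.23, 0.001, 0.001]
force: [1.6, -0.3, 6.9]
width: 12.9
gripper_force: 60.1
t 25.25 pos [ 482.3 -357.4  172.7] yaw -63.37 z [ 0.003 -0.002 -1.   ] F [ 1.6 -0.3  6.9] w 12.9 g 60.1
shift [ 0.     -0.0016  0.0028] turn [ 0.001  -0.0006  0.0118] rows 0.2
```

```bash

python3 -m handwheel '[{"dx":0,"dy":0,"dz":0,"ax":0,"ay":0,"az":0.011,"fingers":1},{"dx":0,"dy":0,"dz":0,"ax":0,"ay":0,"az":0.011,"fingers":1},{"dx":0,"dy":0,"dz":0,"ax":0,"ay":0,"az":0.011,"fingers":1}]'
python3 -m handwheel '[{"dx":0,"dy":0,"dz":0,"ax":0,"ay":0,"az":0.011,"fingers":0.7},{"dx":0,"dy":0,"dz":0,"ax":0,"ay":0,"az":0.011,"fingers":0.5},{"dx":0,"dy":0,"dz":0,"ax":0,"ay":0,"az":0.011,"fingers":0.4},{"dx":0,"dy":0,"dz":-0.04,"ax":0,"ay":0,"az":0.011,"fingers":0.2},{"dx":0,"dy":0,"dz":-0.1,"ax":0,"ay":0,"az":0.011,"fingers":0},{"dx":0,"dy":0,"dz":-0.18,"ax":0,"ay":0,"az":0.011,"fingers":0},{"dx":0,"dy":0,"dz":-0.25,"ax":0,"ay":0,"az":0.011,"fingers":0},{"dx":0,"dy":0,"dz":-0.25,"ax":0,"ay":0,"az":0.011,"fingers":0}]'
cat >> h.py <<'E'
def rect(p,s,z,name=None):
    "rectify around dial at height z, 4 px/mm, x 410..560 right, y -280..-430 down"
    xs=np.arange(415,550,.25); ys=np.arange(-290,-425,-.25)
    XY=np.array(np.meshgrid(xs,ys)).reshape(2,-1).T; XY=np.c_[XY,np.full(len(XY),z)]
    q=proj(p,XY,s).astype(np.float32).reshape(len(ys),len(xs),2)
    return cv2.remap(p["frame"][:,:,::-1].copy(),q[...,0],q[...,1],cv2.INTER_CUBIC)
E
python3 - <<'E'
from h import *
p,s=shot("wrist");where();p,s=shot("wrist");save(p,"w16")
a=rect(p,s,79);b=rect(p,s,122)
cv2.imwrite("pics/rec16.png",cv2.resize(np.hstack([a,b]),(800,400)))
E
```

```text
clock: 25.55
tool_pos: [482.3, -357.4, 172.7]
tool_rot: [0.977, 0.215, 0.001, 0.001]
force: [1.0, -0.4, 6.5]
width: 12.8
gripper_force: 60.0
clock: 26.35
tool_pos: [481.5, -358.8, 326.6]
tool_rot: [0.98, 0.197, 0.002, 0.003]
force: [-0.4, -0.4, -1.0]
width: 85.4
gripper_force: 0.0
t 26.4 pos [ 481.4 -357.7  323.8] yaw -67.22 z [ 0.004 -0.003 -1.   ] F [ 0.5  0.2 -1. ] w 85.4 g 0.0
```

View pics/rec16.png

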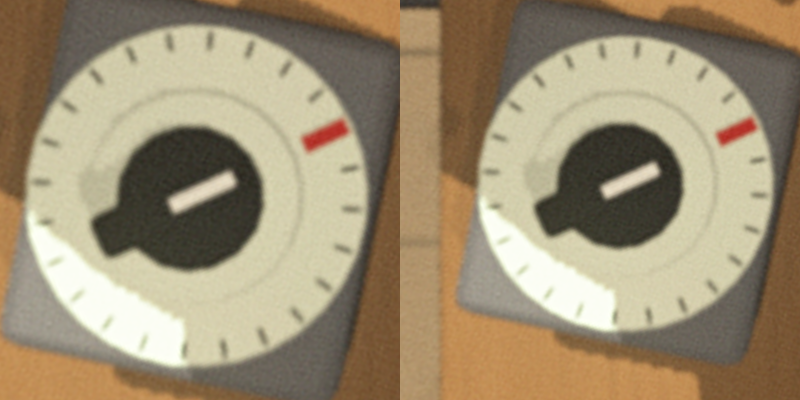

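The pointer line runs (171,207)→(235,178) and the red mark is at (326,135), so they nearly line up. I'll measure the angles more finely.

```bash
cat >> h.py <<'E'
def angles(p,s):
    a=rect(p,s,79).astype(int); B,G,Rd=a[...,0],a[...,1],a[...,2]
    red=(Rd>120)&(Rd-G>70)&(Rd-B>70); n,l,st,ce=cv2.connectedComponentsWithStats(red.astype(np.uint8)); i=1+st[1:,4].argmax(); mk=ce[i]
    br=((a.min(2)>140)).astype(np.uint8); br=cv2.morphologyEx(br,cv2.MORPH_CLOSE,np.ones((15,15)))
    cs,_=cv2.findContours(br,cv2.RETR_EXTERNAL,cv2.CHAIN_APPROX_NONE); c=max(cs,key=cv2.contourArea); el=cv2.fitEllipse(cv2.convexHull(c))
    c0=np.array(el[0]); dx,dy=(mk-c0)*[1,-1]
    b=rect(p,s,122).astype(int); cb=c0
    yy,xx=np.mgrid[:b.shape[0],:b.shape[1]]; w=(b.min(2)>110)
    n,l,st,ce=cv2.connectedComponentsWithStats(w.astype(np.uint8))
    out=[]
    for j in range(1,n):
        if 300<st[j,4]<3000 and np.hypot(*(ce[j]-c0))<100:
            pts=np.argwhere(l==j)[:,::-1].astype(np.float32); (cx,cy),(ww,hh),_=cv2.minAreaRect(pts)
            u,sv,v=np.linalg.svd(pts-pts.mean(0),full_matrices=False); d=v[0]*[1,-1]; out.append((np.degrees(np.arctan2(d[1],d[0])).round(2),st[j,4],(ce[j]-c0).round(1)/4,round(ww/4,1),round(hh/4,1)))
    print("centre",415+c0[0]/4,-290-c0[1]/4,"axes",np.round(np.array(el[1])/4,1),"mark heading",np.degrees(np.arctan2(dy,dx)).round(2),"r",np.hypot(dx,dy)/4,"pointer",out)
E
python3 - <<'E'
from h import *
for i in range(2):
    p,s=shot("wrist");angles(p,s)
where()
E
```

```text
centre 477.83712005615234 -359.13562774658203 axes [112.3 127.7] mark heading 26.51 r 52.52778288937021 pointer [(np.float64(-155.53), np.int32(1659), array([14.7  , -8.175]), 5.1, 20.9)]
centre 477.2339515686035 -359.6474075317383 axes [112.2 130. ] mark heading 26.6 r 53.27444471776351 pointer [(np.float64(-155.83), np.int32(1653), array([15.375, -8.6  ]), 5.2, 20.8)]
t 26.55 pos [ 481.1 -356.1  320. ] yaw -67.21 z [-0.001  0.001 -1.   ] F [ 0.1  0.3 -0.4] w 85.3 g 0.0
```

```bash
python3 -c "
from h import *
go([472,-190,410],0)"
```

```text
shift [ 0.0933 -0.2614 -0.1496] turn [-5.000e-04 -2.000e-04 -3.734e-01] rows 7.8
```

```bash

python3 -m handwheel '[{"dx":0,"dy":0,"dz":-0.08,"ax":0,"ay":0,"az":0,"fingers":0},{"dx":0.093,"dy":-0.261,"dz":-0.15,"ax":0,"ay":0,"az":-0.373,"fingers":0},{"dx":0.093,"dy":-0.261,"dz":-0.15,"ax":0,"ay":0,"az":-0.373,"fingers":0},{"dx":0.093,"dy":-0.261,"dz":-0.15,"ax":0,"ay":0,"az":-0.373,"fingers":0},{"dx":0.093,"dy":-0.261,"dz":-0.15,"ax":0,"ay":0,"az":-0.373,"fingers":0},{"dx":0.093,"dy":-0.261,"dz":-0.15,"ax":0,"ay":0,"az":-0.373,"fingers":0},{"dx":0.093,"dy":-0.261,"dz":-0.15,"ax":0,"ay":0,"az":-0.373,"fingers":0},{"dx":0.093,"dy":-0.261,"dz":-0.15,"ax":0,"ay":0,"az":-0.373,"fingers":0}]'
python3 -m handwheel '[{"dx":0,"dy":0,"dz":0,"ax":0,"ay":0,"az":-0.03,"fingers":0},{"dx":0,"dy":0,"dz":0,"ax":0,"ay":0,"az":-0.03,"fingers":0},{"dx":0,"dy":0,"dz":0,"ax":0,"ay":0,"az":-0.03,"fingers":0},{"dx":0,"dy":0,"dz":0,"ax":0,"ay":0,"az":-0.03,"fingers":0}]'
python3 - <<'E'
from h import *
where();p,s=shot("wrist");save(p,"w17");S,_=shot("scene");D,_=shot("side");save(D,"d17")
a=rect(p,s,79);b=rect(p,s,122)
cv2.imwrite("pics/fin.png",np.vstack([np.hstack([cv2.resize(p["frame"][:,:,::-1],(400,300)),cv2.resize(D["frame"][140:365,150:450,::-1],(400,300))]),np.hstack([cv2.resize(a[:,:][0:540],(300,300)),cv2.resize(b,(300,300)),cv2.resize(S["frame"][200:320,190:270,::-1],(200,300))])]))
for n in("blue_0","white_0"):
  for d in eyes.cut_out(p,n):
    o=onz(p,d["location"],90,s)
    if d["location"][1]>220: continue
    v,c=fit([(p,s,d["region"].astype(np.float32))],[o[0]-10,o[1],0],z=25); print(n,round(d["confidence"],2),np.round(d["location"]),v.round(2),round(c,3))
E
```

```text
clock: 27.35
tool_pos: [471.9, -189.8, 409.9]
tool_rot: [0.747, 0.665, -0.001, -0.001]
force: [-0.2, 0.1, 0.1]
width: 85.6
gripper_force: 0.0
clock: 27.75
tool_pos: [472.0, -190.7, 410.5]
tool_rot: [0.718, 0.696, -0.0, -0.0]
force: [-0.2, 0.6, 0.6]
width: 85.3
gripper_force: 0.0
t 27.75 pos [ 472.  -190.7  410.5] yaw -1.81 z [-0.001  0.    -1.   ] F [-0.2  0.6  0.6] w 85.3 g 0.0
blue_0 0.93 [291.  40.] [ 4.6735e+02 -2.8640e+01  6.0000e-02] 0.108
blue_0 0.81 [290. 113.] [ 471.38 -117.21   -0.  ] 0.095
white_0 0.82 [294. 151.] [ 4.7155e+02 -1.6341e+02  1.0000e-02] 0.122
white_0 0.6 [277.  11.] [4.685e+02 1.537e+01 2.000e-02] 0.168
white_0 0.57 [292.  77.] [ 4.6968e+02 -7.7050e+01  2.0000e-02] 0.081
```

View pics/fin.png

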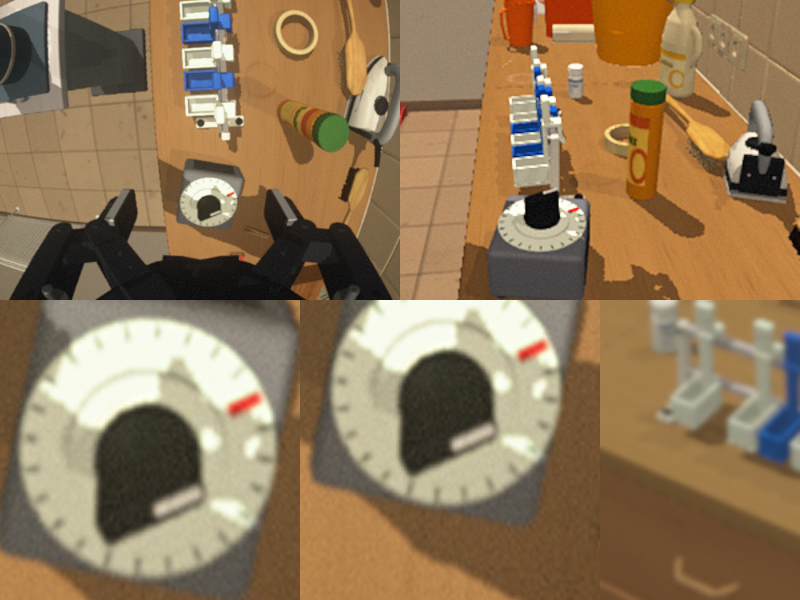

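Both blue scoops and four whites hang in a row. The pointer line (about 24°) lines up with the red mark (about 24°), and the bystanders stand where they were. Handing in.

```bash
python3 -c "
from rig import ticket
print(ticket.close_job())"
```

```text
the job is handed in; nothing more can be done
None
```

I hung both blue scoops (only two were there) in gaps on the bar with all the whites still hanging, turned the timer pointer to within about 1° of the red mark, and handed the job in at about 28 s.

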